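# Ease a sticking cheese-cabinet door

## Robot

A 6-joint arm with a two-finger parallel gripper is mounted at the origin on the work surface. World frame = base frame: x ahead of the robot, y to its left, z up, the work surface at z = 0. Lengths are in m, angles in degrees, forces in N, time in s.
With the tool pointing down it reaches from about 0.35 to 0.95 m from the base axis. Payload 17.4 kg.
Tool frame: the origin (TCP) lies midway between the tips of the shut fingers; the grasp point (between the pads) lies 19 mm behind it; z points along the fingers, y is the direction in which the jaws open and shut (so a half turn about z gives the same grasp; the last joint's range is limited). The gripper opens to 93 mm and grips with 3 to 60 N. Pads are 15 mm wide; open, the fingers measure 128 mm over their backs; the gripper's body (75 mm by 188 mm) begins 65 mm behind the grasp point.
Start: joints at [-72.697, 6.646, 82.598, -0, 90.757, -2.166], TCP at [0.225, -0.636, 0.219] pointing down, gripper open.
Joint ranges: [-162.19, 162.19], [-47.58, 125.68], [4.15, 143.07], [-65.23, 245.23], [0.69, 171.88], [-170.13, 170.13]. Speed limits (degrees/s): [108.29, 108.29, 127.2, 180, 180, 180].

## Interface

Orientations are given as a 3x3 rotation matrix whose columns are the frame's x, y, z axes.
In Python, from station import * gives the robot as it stands. The module is installed in compiled form; this text tells all that it offers.
- The arm moves only by the tool move_arm, never from a script. Its argument "rows" is a list of rows, each an object of numbers: "dx", "dy", "dz": the shift along the tool's x, y, z in mm; "ax", "ay", "az": the turn, a rotation vector about the tool's x, y, z in rad; "claw": the closure, from 0 (fully open) to 1 (shut). A call has 1 to 20 rows; each row shifts and turns the pose as measured when the row begins, along the tool's axes as they then stand; what a row does not reach is not made up. A row lasts 1/10 s, in which the tool goes at most 50 mm and 8.59 degrees, less where a joint would pass 70% of its speed; a pose out of reach is approached as far as the arm can. A call is refused whole if a number of a shift passes 50 or a number of a turn 0.15, either way. A call with a gripper value outside its range is refused whole. The fingers move at their own pace and stop on an object; "grip_force" is the grip in N (left out, the last holds). Time passes only in rows, so rows that do not move let the fingers close. It gives the time, the measured TCP pose, the force and the opening at its end, in the units of the state.
- get_state(): the state, without advancing time (a new reading comes with each control period).
- snapshot(name): name is "scene" or "side" or "wrist"; returns the picture (480x640x3 uint8, red, green, blue); there is no depth.
- camera_params(name): a dict with "fov_y" (degrees; the focal length in pixels is half the picture's height over the tangent of half this angle, whatever the lens; pixels are square), "cx", "cy" (the principal point, pixels), "rvec" (rotation vector, rad) and "tvec" (3), from world to camera coordinates, as OpenCV has them. Camera axes: x right, y down, z forward; pixel columns grow to the right and rows downward; lengths in m; the calibration is good to about 2 mm. The wrist camera is an equidistant fisheye: a pixel r from the principal point sees the ray r / f radians off the axis. A picture is of the moment at which its call begins: read the wrist's pose just before it. camera_params takes no time and is no camera call; for the wrist camera it gives the pose at the moment of the call.
- finish_job(): hands the job in, once; it reports no verdict.
Trained networks look in the newest picture that a camera, given by its name, has taken for a name from the list of things; names that differ only in an ending like _2 or _b are one class to them, and where a whole thing is asked for, a point or a joint stands for the part that bears it (a point fixed in the world has none). Each returns a list of dicts, best first, with "score" (0 to 1); they miss things now and then, are a little off and sometimes report something else, mostly with a low value. They report only what shows in the picture. A call takes as long as a camera call. They do not tell look-alikes from the thing itself.
- recognise(thing, camera): "bbox" ([left, top, right, bottom] as shares, 0 to 1, of the picture: columns of its width, rows of its height, round what is visible of it).
- regions_of(thing, camera): "region" (480x640 bool, what is visible of it) and "bbox" ([left, top, right, bottom] as shares, 0 to 1, of the picture: columns of its width, rows of its height, round what is visible of it).
- pinpoint(thing, camera): "centre" ([column, row] as shares, 0 to 1, of the picture: columns of its width, rows of its height: a listed point, or the origin of a listed thing).
The state is a dict: "time": time; "qpos": joint angles; "qd": joint speeds; "effort": joint torques, N m; "tcp_pos": TCP position; "ee_rot": TCP orientation; "contact_force": force on the tool from outside, world axes, zero at the start; "torque": the same for the moment, N m; "opening": finger opening in m.
Only numpy, scipy, OpenCV 4.12 (cv2) and the standard library are available. Lean on these libraries where they do the work, as an engineer would, in place of code of your own. Each camera call takes 0.05 s, during which the arm holds its last target.

## Task

The glass door of the small cheese cabinet has been sticking at its hinge. Move the small honey jar that stands in the door's way onto the slate, then swing the door by its handle all the way open until you feel it rest against its stop, easing it slowly and gently through any stiff part, and swing it shut again, flush with the frame. Never force the door, leave the other goods where they are, and finish with the jar standing upright on the slate.

Things in the scene. Friction and masses are not known exactly. Their poses are not given: they have to be found in the camera images.
- cabinet: Counter-top oak cheese cabinet, fixed: 200 deep (x) x 240 wide (y) x 250 mm high. Origin: centre of its underside; x points from its door side to its back. It stands left of the middle with the door side (-x) facing right (yaw 1.7 to 1.95), the hinged end nearer the robot. Nothing stands on its top.
- door: Glazed oak door, 230 wide x 226 high (z 22 to 248) x 18 mm thick, 0.8 kg. Origin: on its upright hinge axis at table height, in the cabinet's frame at x -109, y +115 mm. Shut, its axes are the cabinet's; it runs along its -y to -226 mm. It opens outwards, clockwise seen from above (yaw falls). Starts 0 to 0.08 rad ajar and stays where left.
- handle (a point): Grip point on the door's handle, a round upright steel bar 12 mm across, z 85 to 235 mm; the top 58 mm is free all round (stand-offs to the door at heights 110 and 172 mm). The point is on the bar's axis, 215 mm above the table, in the door's frame at x -54, y -190 mm; the bar's axis is 45 mm off the door's face.
- upper_hinge: Upper barrel hinge on the door's axis, fixed, with the shut door's origin and axes. Free, the door needs under 1 N at the handle. From an unknown 0.45 to 0.8 rad on, dried syrup in this hinge makes it stiff, up to the stop: about 2 N at the handle plus 3 N per 10 mm/s of handle speed; swept once, it runs free. Over 25 N of push at the handle strains the hinge.
- lower_hinge: Lower barrel hinge, fixed, same origin and axes. Inside it is an unyielding opening stop, set at an unknown 1.05 to 1.35 rad from shut. Over 25 N of push at the handle strains it.
- buffer: Small rubber buffer in the cabinet's top front edge on which the shut door rests (door angle 0), 190 mm from the hinge axis, 242 mm high. Over 25 N of push on the shut door squashes it.
- door_edge (a point): Top corner of the door's free edge, mid-thickness, 245 mm above the table, 226 mm from the door's axis.
- frame_edge (a point): Where door_edge lies when the door is shut flush, fixed to the cabinet.
- jar_center (a point): Small honey jar (amber glass, brass lid, paper band), 58 mm across, 88 mm high, about 0.25 kg. The point is at its centre, half-way up (44 mm). It starts standing on the table 150 to 175 mm out from the cabinet's front, in the door's swing.
- slate: Dark square slate, 170 x 170 x 10 mm, lying fixed on the table, right (-y) of the door's swing. Origin: centre of its underside.
- pickle_jar_c (a point): Bystander: tall green pickle jar, 72 mm across, 150 mm high; point half-way up.
- relish_jar_c (a point): Bystander: dark red relish jar, 68 mm across, 115 mm high; point half-way up.
- berry_bowl_c (a point): Bystander: white bowl of blueberries, 104 mm across, 42 mm high; point half-way up.
- cheese_c (a point): Bystander: white round cheese, 100 mm across, 40 mm high, on a dark wooden board; point half-way up.
- spreader_c (a point): Bystander: cheese spreader with a wooden handle, 145 mm long, on the same board; point at its middle.
- cracker_box_c (a point): Bystander: plain cardboard box, 60 x 100 x 130 mm; point half-way up.
There are look-alikes about, which are no part of the job. There is more than one size of the part that bears jar_center; the job needs the largest.

How it is judged:
By the outcome, as a careful person would: the job done as asked, in the order asked, and still so for the second after the job is handed in, with the robot touching nothing.
It also fails if it takes over 72 s, if anything falls off the work surface, if the arm or the gripper's body presses on something with over 40 N, if the wrist force passes 120 N, or if a joint passes its speed limit or range.

## Working session

There is one attempt and no reset: what is moved stays moved. The work goes in short steps, Python scripts to look and compute and a tool call to move; the robot and the scene stay as the last step left them, time stands still between calls to the robot, and variables do not carry over. Pictures are saved under pics/ and viewed, and the job is handed in when it is done.

Besides the shell and the picture viewer there is one more tool, called after ">>>" as a command line: name --argument value ..., lists and objects as JSON in quotes. move_arm: Moves the arm, as the interface text tells. Its arguments: {"type":"object","properties":{"rows":{"type":"array","items":{"type":"object","properties":{"dx":{"type":"number"},"dy":{"type":"number"},"dz":{"type":"number"},"ax":{"type":"number"},"ay":{"type":"number"},"az":{"type":"number"},"claw":{"type":"number"}}}},"grip_force":{"type":"number"}},"required":["rows"]}

```bash
mkdir -p pics; cat > h.py <<'E'
from station import *
import numpy as np, cv2
def K(p):
    f=240/np.tan(np.radians(p['fov_y'])/2); return f
def ray(p,u,v,fish=False):
    f=K(p); x=(u-p['cx']);y=(v-p['cy'])
    if fish:
        r=np.hypot(x,y); th=r/f; d=np.array([np.sin(th)*x/max(r,1e-9),np.sin(th)*y/max(r,1e-9),np.cos(th)])
    else: d=np.array([x/f,y/f,1.])
    R=cv2.Rodrigues(np.array(p['rvec'],float))[0]; t=np.array(p['tvec'],float).ravel()
    return -R.T@t, R.T@d/np.linalg.norm(d)
def atz(p,u,v,z,fish=False):
    o,d=ray(p,u,v,fish); return o+d*(z-o[2])/d[2]
def proj(p,X,fish=False):
    R=cv2.Rodrigues(np.array(p['rvec'],float))[0]; t=np.array(p['tvec'],float).ravel()
    c=R@np.array(X,float)+t; f=K(p)
    if fish:
        r=np.hypot(c[0],c[1]); th=np.arctan2(r,c[2]); return np.array([p['cx']+f*th*c[0]/r,p['cy']+f*th*c[1]/r])
    return np.array([p['cx']+f*c[0]/c[2],p['cy']+f*c[1]/c[2]])
def save(n,im): cv2.imwrite('pics/'+n+'.png',cv2.cvtColor(im,cv2.COLOR_RGB2BGR))
E
python3 - <<'E'
from h import *
for c in ['scene','side','wrist']:
    save(c+'0',snapshot(c)); p=camera_params(c); print(c,p, ray(p,320,240)[0])
s=get_state(); print(s)
for c in ['scene','side']:
    for t in ['jar_center','slate','handle','door_edge','frame_edge','cabinet','door']:
        print(c,t,[(round(r['score'],2),np.round(np.array(r['centre'])*[640,480],1)) for r in pinpoint(t,c)])
E
```

```text
scene {'fov_y': 56.54959140788078, 'cx': 324.56378621368884, 'cy': 237.18972735516152, 'rvec': array([ 1.93987887,  1.81857522, -0.54469898]), 'tvec': array([-0.06206624, -0.40128102,  1.55421513])} [ 1.19513163 -0.02040745  1.07317625]
side {'fov_y': 54.11798587253837, 'cx': 327.79403166353035, 'cy': 246.16313942532264, 'rvec': array([ 2.27747738, -0.89326208,  0.33030661]), 'tvec': array([-0.45181066,  0.43272165,  1.23048968])} [ 0.00508699 -0.67052393  1.20658921]
wrist {'fov_y': 65.70646984690485, 'cx': 322.5992723379799, 'cy': 238.84341526394618, 'rvec': array([-2.3922324 ,  1.69114599,  0.21341981]), 'tvec': array([-0.67483341, -0.02964553,  0.38880041])} [ 0.28891344 -0.61375876  0.3837629 ]
{'time': 0.15, 'qpos': array([-7.26958875e+01,  6.66472071e+00,  8.26273007e+01,  6.67985794e-04,
        9.07558262e+01, -2.16508271e+00]), 'qd': array([-0.03969135, -0.09541965, -0.14448099,  0.0362623 ,  0.05148919,
        0.01917096]), 'effort': array([ 7.72900585e-04, -7.21764994e+01, -6.22949982e+01,  7.80071109e-02,
        2.25759333e-02, -6.36618915e-05]), 'tcp_pos': array([ 0.2
[... 602 characters left out ...]
0.81, array([408. , 247.2]))]
scene frame_edge [(0.82, array([408.1, 243.8]))]
scene cabinet []
scene door [(0.9, array([364. , 228.3]))]
side jar_center [(0.96, array([318.6, 271.2])), (0.77, array([350.4, 283.3])), (0.49, array([331.3, 310.4])), (0.27, array([256.7, 246.3]))]
side slate [(0.82, array([361.3, 389.3])), (0.51, array([253.3, 247.2])), (0.34, array([296.3, 189. ]))]
side handle [(0.8, array([307.4, 203.1]))]
side door_edge [(0.92, array([298.2, 183.7])), (0.36, array([318.1, 267.3])), (0.33, array([297.5, 187.6]))]
side frame_edge [(0.93, array([297.5, 188.6]))]
side cabinet [(0.9, array([254.1, 242.8])), (0.19, array([439.6, 340.8]))]
side door [(0.94, array([259.4, 282.6]))]
```

View pics/scene0.png

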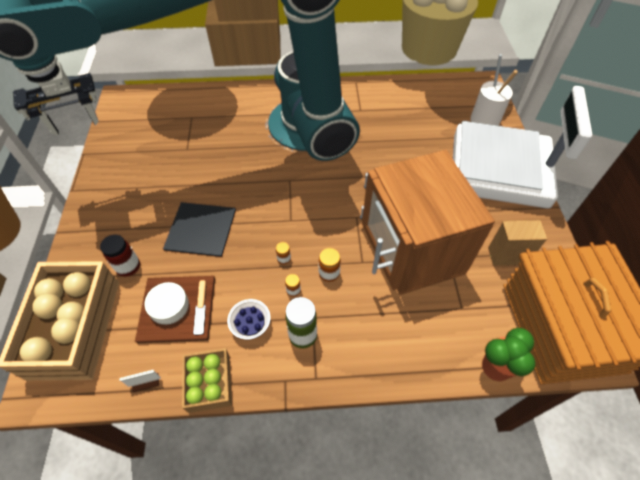

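View pics/side0.png

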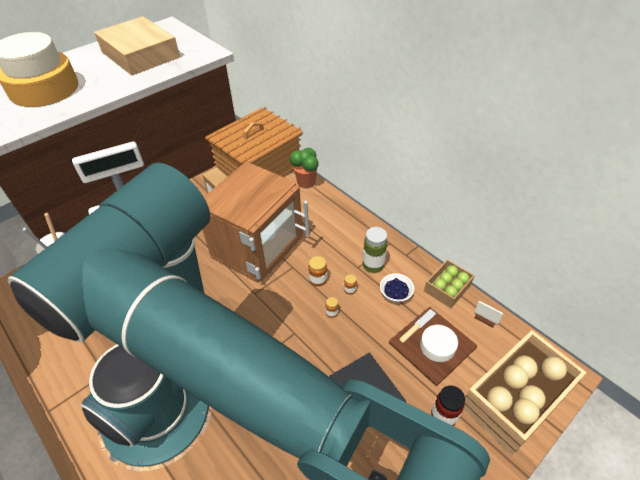

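```bash
python3 - <<'E'
import cv2
a=cv2.imread('pics/side0.png')[170:430,200:480]; cv2.imwrite('pics/side0c.png',cv2.resize(a,None,fx=2.3,fy=2.3,interpolation=2))
a=cv2.imread('pics/scene0.png')[170:350,150:450]; cv2.imwrite('pics/scene0c.png',cv2.resize(a,None,fx=2.6,fy=2.6,interpolation=2))
E
```

```text
(no output)
```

View pics/side0c.png

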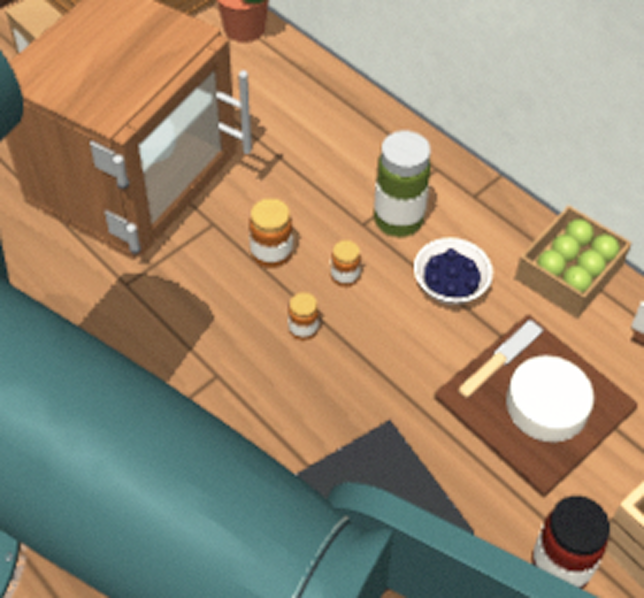

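View pics/scene0c.png

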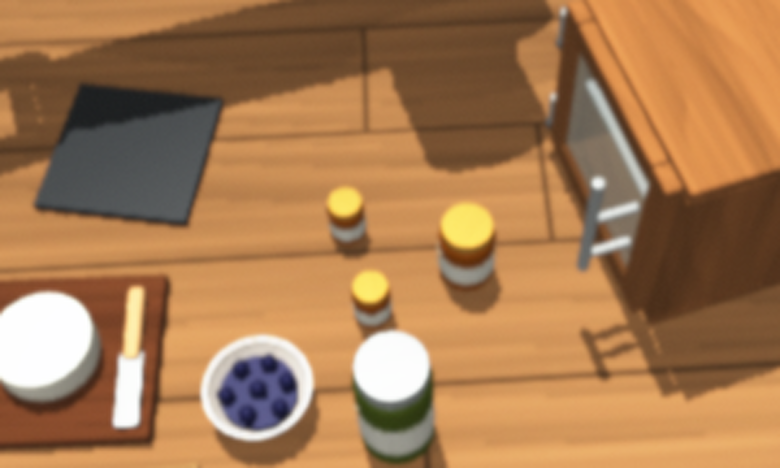

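The honey-jar candidates in the scene picture are the large one at (330,264) and small ones at (284,254) and (294,286). The large one at (330,264) is the target. It stands nearest the door, with the side view showing it at (318,271). Now the measurements.

```bash
python3 - <<'E'
from h import *
import cv2
S=camera_params('scene');D=camera_params('side')
def tri(a,b):
    o1,d1=ray(S,*a);o2,d2=ray(D,*b)
    A=np.stack([d1,-d2],1);t=np.linalg.lstsq(A,o2-o1,rcond=None)[0]
    p,q=o1+d1*t[0],o2+d2*t[1]; return np.round((p+q)/2,4),round(np.linalg.norm(p-q),4)
print('jar lid top S',atz(S,329.6,255.4,.088),'D',atz(D,317.8,262.6,.088))
print('jar pin',tri((330.6,264.5),(318.6,271.2)))
print('handle',tri((382.6,245.3),(307.4,203.1)))
print('edge',tri((408,247.2),(298.2,183.7)),'frame',tri((408.1,243.8),(297.5,188.6)))
print('small', atz(S,283,250,.05),atz(S,292.5,281.5,.05))
for c in [(180,203),(235.5,208),(221.5,256),(164,249.5)]: print('slate',atz(S,*c,.01))
print('slate pin',atz(S,198.2,231.5,0),atz(D,361.3,389.3,0))
print('door pin',atz(S,364,228.3,0),atz(D,259.4,282.6,0))
print('cab pin D',atz(D,254.1,242.8,0))
for t in ['pickle_jar_c','berry_bowl_c','relish_jar_c','cheese_c']:
    r=pinpoint(t,'scene')
    if r: 
        u=np.array(r[0]['centre'])*[640,480]; print(t,u,atz(S,*u,{'p':.075,'b':.021,'r':.057,'c':.035}[t[0]]))
a=cv2.imread('pics/scene0.png')[145:305,350:510]; cv2.imwrite('pics/cabS.png',cv2.resize(a,None,fx=3.7,fy=3.7,interpolation=2))
a=cv2.imread('pics/side0.png')[155:285,195:325]; cv2.imwrite('pics/cabD.png',cv2.resize(a,None,fx=4.5,fy=4.5,interpolation=2))
E
```

```text
jar lid top S [0.59989588 0.03544996 0.088     ] D [0.60123863 0.02985697 0.088     ]
jar pin (array([0.603 , 0.0351, 0.042 ]), np.float64(0.0083))
handle (array([0.6633, 0.1466, 0.2209]), np.float64(0.0069))
edge (array([0.6833, 0.2026, 0.2463]), np.float64(0.0065)) frame (array([0.6728, 0.2015, 0.2375]), np.float64(0.0047))
small [ 0.5519733  -0.08673616  0.05      ] [ 0.64940288 -0.06363365  0.05      ]
slate [ 0.34049283 -0.3961042   0.01      ]
slate [ 0.36992846 -0.22877005  0.01      ]
slate [ 0.53568047 -0.26012461  0.01      ]
slate [ 0.50406897 -0.42218854  0.01      ]
slate pin [ 0.44151629 -0.33506355  0.        ] [ 0.43870934 -0.32412618  0.        ]
door pin [0.460653   0.14758152 0.        ] [0.45560289 0.15091952 0.        ]
cab pin D [0.54633767 0.30053775 0.        ]
pickle_jar_c [304.128 323.616] [ 0.77735044 -0.03790985  0.075     ]
berry_bowl_c [248.384 320.592] [ 0.737678   -0.17848268  0.021     ]
relish_jar_c [380.48  242.592] [0.54940363 0.17790642 0.057     ]
cheese_c [166.912 297.888] [ 0.66818532 -0.38596243  0.035     ]
```

View pics/cabS.png

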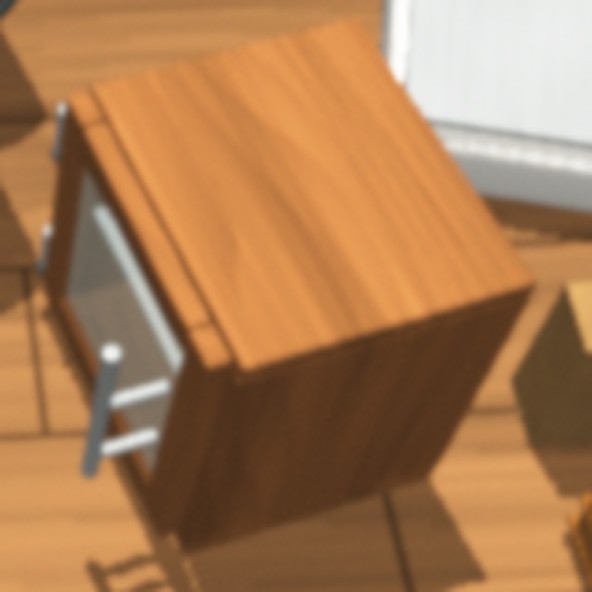

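View pics/cabD.png

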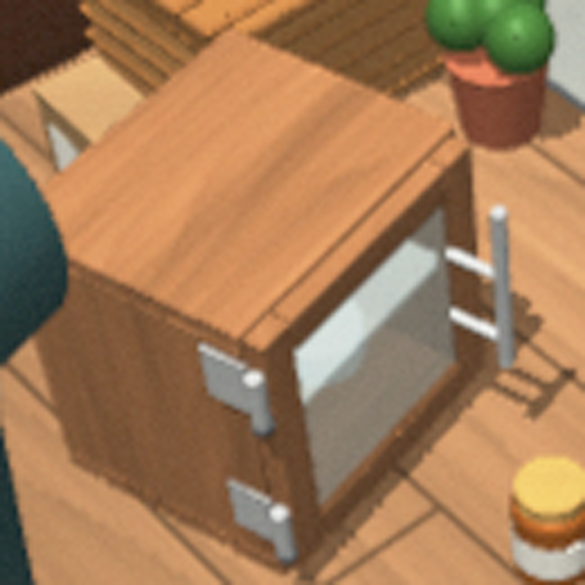

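```bash
cat > fit.py <<'E'
from h import *
from scipy.optimize import least_squares
S=camera_params('scene');D=camera_params('side')
cS=[((90,85),(-.1,.12)),((240,372),(-.1,-.12)),((532,280),(.1,-.12)),((360,18),(.1,.12))]
cD=[((245,345),(-.1,.12)),((455,130),(-.1,-.12)),((232,32),(.1,-.12))]
obs=[(S,np.array(u)/3.7+[350,145],m) for u,m in cS]+[(D,np.array(u)/4.5+[195,155],m) for u,m in cD]
def T(q,m):
    c,s=np.cos(q[2]),np.sin(q[2]); return np.array([q[0]+c*m[0]-s*m[1],q[1]+s*m[0]+c*m[1]])
f=lambda q,o: np.concatenate([proj(p,[*T(q,m),.25])-u for p,u,m in o])
if __name__=='__main__':
    for o in (obs,obs[:4],obs[4:]):
        r=least_squares(f,[.546,.3,1.8],args=(o,),loss='soft_l1'); print(r.x,np.round(r.fun,1))
        h=T(r.x,(-.109,.115)); print('hinge',h)
        for n,uv in (('S',atz(S,350+112/3.7,145+352/3.7,.235)),('D',atz(D,195+499/4.5,155+212/4.5,.235))):
            v=uv[:2]-h; print(n,'bartop',uv[:2],'r',np.linalg.norm(v), 'ang', np.arctan2(v[1],v[0]))
        # closed handle
        g=T(r.x,(-.109-.054,.115-.19)); w=g-h; print('closed handle',g,'ang',np.arctan2(w[1],w[0]))
E
python3 fit.py
```

```text
[0.54187533 0.27922759 1.83017419] [-1.2 -0.4 -0.5 -0.3  0.8  1.  -1.5 -0.8 -1.6 -2.2  0.7 -2.2 -0.3 -2. ]
hinge [0.45867836 0.14437855]
S bartop [0.65595586 0.14358394] r 0.1972791064366719 ang -0.004027868263240922
D bartop [0.65381621 0.13732712] r 0.19526521426183657 ang -0.03611991619579429
closed handle [0.65617269 0.14091593] ang -0.017530978708008012
[0.54258229 0.28082752 1.8253029 ] [-0.4 -0.4 -0.1 -0.2  1.5  1.4 -0.5 -0.5]
hinge [0.45872942 0.14638536]
S bartop [0.65595586 0.14358394] r 0.1972463408974825 ang -0.014203090431163835
D bartop [0.65381621 0.13732712] r 0.19529697371567636 ang -0.046398475914938064
closed handle [0.65620453 0.14196073] ang -0.022402261771261617
[0.53708722 0.27010317 1.84217821] [-0.4  0.3  1.3 -0.5 -0.4 -0. ]
hinge [0.45551493 0.13426518]
S bartop [0.65595586 0.14358394] r 0.2006574342463945 ang 0.04645788497194207
D bartop [0.65381621 0.13732712] r 0.1983249141668625 ang 0.015439669230964967
closed handle [0.6530366  0.13317347] ang -0.005526955048360131
```

```bash
cat > plan.py <<'E'
from h import *
from scipy.spatial.transform import Rotation as Ro
import json
def target(x,y,z,yang):
    c,s=np.cos(yang),np.sin(yang); Y=np.array([c,s,0]);Z=np.array([0,0,-1.]);return np.array([x,y,z]),np.stack([np.cross(Y,Z),Y,Z],1)
def plan(P,N,maxd=46,cl=None):
    s=get_state(); p=s['tcp_pos'].copy();R=s['ee_rot'].copy(); tp,tR=P; out=[]
    for i in range(N):
        k=N-i; d=R.T@(tp-p)/k; a=Ro.from_matrix(R.T@tR).as_rotvec()/k
        d=np.round(d*1000,1);a=np.round(a,4)
        if np.abs(d).max()>50 or np.abs(a).max()>.15: print('TOO FAST',d,a)
        r=dict(dx=d[0],dy=d[1],dz=d[2],ax=a[0],ay=a[1],az=a[2])
        if cl is not None:r['claw']=cl
        out.append({k:float(v) for k,v in r.items() if v or k=='claw'}); p=p+R@d/1000;R=R@Ro.from_rotvec(a).as_matrix()
    print(json.dumps(out)); print(np.round(p,4))
E
python3 -c "
from plan import *
plan(target(.6005,.0325,.21,np.radians(14.5)),20)"
```

```text
[{"dx": 28.9, "dy": -25.3, "dz": 0.4, "az": -0.0742}, {"dx": 30.6, "dy": -23.1, "dz": 0.4, "az": -0.0742}, {"dx": 32.3, "dy": -20.7, "dz": 0.4, "az": -0.0742}, {"dx": 33.7, "dy": -18.3, "dz": 0.4, "az": -0.0742}, {"dx": 35.0, "dy": -15.7, "dz": 0.4, "az": -0.0742}, {"dx": 36.0, "dy": -13.1, "dz": 0.4, "az": -0.0742}, {"dx": 36.9, "dy": -10.4, "dz": 0.4, "az": -0.0742}, {"dx": 37.6, "dy": -7.6, "dz": 0.4, "az": -0.0742}, {"dx": 38.1, "dy": -4.8, "dz": 0.5, "az": -0.0742}, {"dx": 38.3, "dy": -2.0, "dz": 0.4, "az": -0.0742}, {"dx": 38.3, "dy": 0.9, "dz": 0.5, "az": -0.0742}, {"dx": 38.2, "dy": 3.7, "dz": 0.4, "az": -0.0742}, {"dx": 37.8, "dy": 6.5, "dz": 0.5, "az": -0.0742}, {"dx": 37.2, "dy": 9.3, "dz": 0.4, "az": -0.0742}, {"dx": 36.4, "dy": 12.0, "dz": 0.5, "az": -0.0742}, {"dx": 35.4, "dy": 14.7, "dz": 0.4, "az": -0.0742}, {"dx": 34.2, "dy": 17.3, "dz": 0.5, "az": -0.0742}, {"dx": 32.9, "dy": 19.8, "dz": 0.4, "az": -0.0742}, {"dx": 31.3, "dy": 22.2, "dz": 0.5, "az": -0.0742}, {"dx": 29.6, "dy": 24.5, "dz": 0.4, "az": -0.0743}]
[0.6005 0.0325 0.21  ]
```

>>> move_arm --rows '[{"dx":29,"dy":-25,"az":-0.074},{"dx":31,"dy":-23,"az":-0.074},{"dx":32,"dy":-21,"az":-0.074},{"dx":34,"dy":-18,"az":-0.074},{"dx":35,"dy":-16,"az":-0.074},{"dx":36,"dy":-13,"az":-0.074},{"dx":37,"dy":-10,"az":-0.074},{"dx":38,"dy":-8,"az":-0.074},{"dx":38,"dy":-5,"az":-0.074},{"dx":38,"dy":-2,"az":-0.074},{"dx":38,"dy":1,"az":-0.074},{"dx":38,"dy":4,"az":-0.074},{"dx":38,"dy":6,"az":-0.074},{"dx":37,"dy":9,"az":-0.074},{"dx":36,"dy":12,"az":-0.074},{"dx":35,"dy":15,"az":-0.074},{"dx":34,"dy":17,"az":-0.074},{"dx":33,"dy":20,"az":-0.074},{"dx":31,"dy":22,"az":-0.074},{"dx":30,"dy":24,"az":-0.074}]'

```text
$.rows[0]: bad value
```

>>> move_arm --rows '[{"dx":29,"dy":-25,"dz":0,"ax":0,"ay":0,"az":-0.074,"claw":0},{"dx":31,"dy":-23,"dz":0,"ax":0,"ay":0,"az":-0.074,"claw":0},{"dx":32,"dy":-21,"dz":0,"ax":0,"ay":0,"az":-0.074,"claw":0}]'

```text
time: 1.35
tcp_pos: [0.2806, -0.536, 0.2172]
ee_rot: [[0.846, 0.534, -0.001], [0.534, -0.846, 0.001], [-0.0, -0.001, -1.0]]
contact_force: [1.0, -0.1, 0.8]
opening: 0.0932
```

```bash
python3 - <<'E'
s=open('plan.py').read()
s=s.replace("out.append({k:float(v) for k,v in r.items() if v or k=='claw'});","out.append([float(v) for v in r.values()]);").replace("print(json.dumps(out))","print(*out,sep='\\n')")
open('plan.py','w').write(s)
E
python3 -c "
from plan import *
plan(target(.6005,.0325,.21,np.radians(14.5)),16)"
```

```text
[35.9, -19.4, 0.5, -0.0001, -0.0, -0.0788]
[37.3, -16.5, 0.5, -0.0001, -0.0, -0.0788]
[38.5, -13.5, 0.5, -0.0001, -0.0, -0.0788]
[39.4, -10.4, 0.5, -0.0001, -0.0001, -0.0788]
[40.1, -7.3, 0.4, -0.0001, -0.0, -0.0788]
[40.6, -4.1, 0.4, -0.0001, -0.0, -0.0788]
[40.8, -0.9, 0.5, -0.0001, -0.0001, -0.0788]
[40.7, 2.3, 0.4, -0.0001, -0.0, -0.0788]
[40.4, 5.5, 0.4, -0.0001, -0.0001, -0.0788]
[39.8, 8.7, 0.5, -0.0001, -0.0, -0.0788]
[39.0, 11.8, 0.4, -0.0001, -0.0, -0.0788]
[38.0, 14.8, 0.5, -0.0, -0.0001, -0.0788]
[36.7, 17.7, 0.4, -0.0001, -0.0, -0.0788]
[35.2, 20.6, 0.5, -0.0, -0.0001, -0.0787]
[33.5, 23.3, 0.4, -0.0001, -0.0, -0.0788]
[31.5, 25.8, 0.5, -0.0, -0.0001, -0.0787]
[0.6005 0.0325 0.21  ]
```

>>> move_arm --rows '[{"dx":36,"dy":-19,"dz":0,"ax":0,"ay":0,"az":-0.079,"claw":0},{"dx":37,"dy":-16,"dz":0,"ax":0,"ay":0,"az":-0.079,"claw":0},{"dx":38,"dy":-13,"dz":0,"ax":0,"ay":0,"az":-0.079,"claw":0},{"dx":39,"dy":-10,"dz":0,"ax":0,"ay":0,"az":-0.079,"claw":0},{"dx":40,"dy":-7,"dz":0,"ax":0,"ay":0,"az":-0.079,"claw":0},{"dx":41,"dy":-4,"dz":0,"ax":0,"ay":0,"az":-0.079,"claw":0},{"dx":41,"dy":-1,"dz":0,"ax":0,"ay":0,"az":-0.079,"claw":0},{"dx":41,"dy":2,"dz":0,"ax":0,"ay":0,"az":-0.079,"claw":0},{"dx":40,"dy":5,"dz":0,"ax":0,"ay":0,"az":-0.079,"claw":0},{"dx":40,"dy":9,"dz":0,"ax":0,"ay":0,"az":-0.079,"claw":0},{"dx":39,"dy":12,"dz":0,"ax":0,"ay":0,"az":-0.079,"claw":0},{"dx":38,"dy":15,"dz":0,"ax":0,"ay":0,"az":-0.079,"claw":0},{"dx":37,"dy":18,"dz":0,"ax":0,"ay":0,"az":-0.079,"claw":0},{"dx":35,"dy":20,"dz":0,"ax":0,"ay":0,"az":-0.079,"claw":0},{"dx":33,"dy":23,"dz":0,"ax":0,"ay":0,"az":-0.079,"claw":0},{"dx":20,"dy":20,"dz":0,"ax":0,"ay":0,"az":-0.079,"claw":0}]'

```text
time: 2.95
tcp_pos: [0.5913, 0.0521, 0.2203]
ee_rot: [[-0.305, 0.952, 0.006], [0.952, 0.305, -0.002], [-0.004, 0.005, -1.0]]
contact_force: [-0.4, -1.0, -0.4]
opening: 0.0927
```

```bash
python3 - <<'E'
from h import *
p=camera_params('wrist'); save('w1',snapshot('wrist')); save('d1',snapshot('side')); s=get_state(); print(s['tcp_pos'],s['qpos'])
print(proj(p,[.6005,.0325,.088],True),proj(p,[.655,.14,.235],True),proj(p,s['tcp_pos'],True))
for z in(.235,.215): pass
print([ (r['score'],np.array(r['centre'])*[640,480]) for r in pinpoint('handle','wrist')])
E
```

```text
[0.59165177 0.05246853 0.2197695 ] [  2.66110448  -3.66004955  92.99923798  -0.10563906  90.35801845
 -15.14030608]
[325.77710294 253.89586883] [520.00313181 163.50849611] [324.4934484 290.0797923]
[(0.58, array([498.624, 156.576]))]
```

View pics/w1.png

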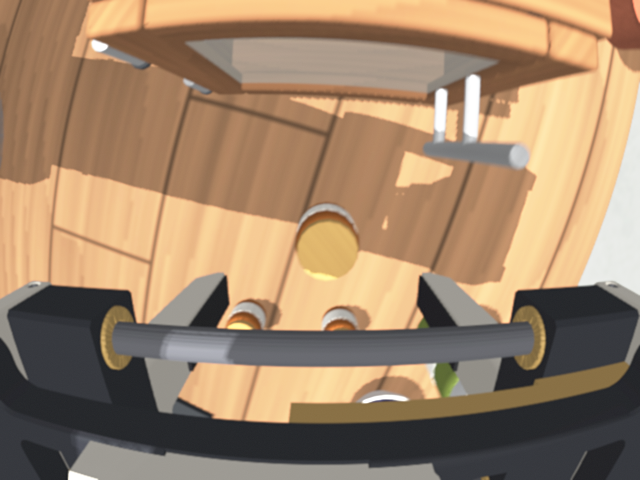

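View pics/d1.png

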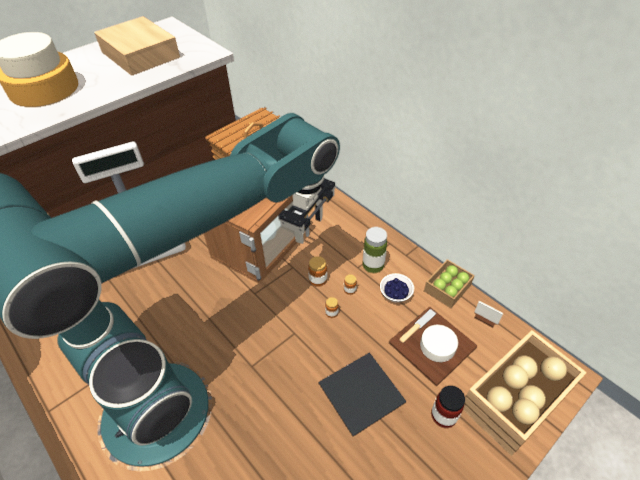

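The wrist view shows the large jar's lid centred near (328,248), the bar's top near (519,156), and the small jars clear of the fingers. The side view shows the whole slate centred near (362,392).

```bash
python3 - <<'E'
from plan import *
p=camera_params('wrist');D=camera_params('side')
print('lid',atz(p,328,248,.088,True),'bar',atz(p,519,156,.235,True))
print('lid edges',[atz(p,*u,.088,True)[:2].round(4) for u in((297,246),(359,246),(328,215),(328,280))])
print([atz(D,*c,.01)[:2].round(4) for c in((319.5,386),(369,355.5),(405.5,396),(357.5,431.5))])
plan(target(.6005,.034,.06,np.radians(14.5)),6)
E
```

```text
lid [0.60019168 0.03686311 0.088     ] bar [0.65291746 0.14154523 0.235     ]
lid edges [array([0.5751, 0.0307]), array([0.6243, 0.0463]), array([0.5917, 0.0634]), array([0.6089, 0.0098])]
[array([ 0.3594, -0.244 ]), array([ 0.5223, -0.2714]), array([ 0.5076, -0.4197]), array([ 0.3485, -0.399 ])]
[-3.1, 0.5, 26.7, 0.0007, 0.0006, 0.009]
[-3.1, 0.6, 26.6, 0.0007, 0.0006, 0.009]
[-3.1, 0.6, 26.7, 0.0007, 0.0006, 0.009]
[-3.1, 0.7, 26.6, 0.0008, 0.0006, 0.0091]
[-3.1, 0.8, 26.7, 0.0007, 0.0005, 0.009]
[-3.1, 0.7, 26.6, 0.0008, 0.0006, 0.0091]
[0.6004 0.034  0.06  ]
```

>>> move_arm --rows '[{"dx":-9,"dy":2,"dz":20,"ax":0.002,"ay":0.002,"az":0.025,"claw":0},{"dx":-9,"dy":2,"dz":30,"ax":0.002,"ay":0.002,"az":0.025,"claw":0},{"dx":0,"dy":0,"dz":30,"ax":0,"ay":0,"az":0,"claw":0},{"dx":0,"dy":0,"dz":15,"ax":0,"ay":0,"az":0,"claw":0}]'

```text
time: 3.5
tcp_pos: [0.6007, 0.0314, 0.1257]
ee_rot: [[-0.246, 0.969, 0.006], [0.969, 0.246, 0.0], [-0.001, 0.006, -1.0]]
contact_force: [-0.2, -1.0, -0.0]
opening: 0.0932
```

```bash
python3 - <<'E'
from plan import *
p=camera_params('wrist'); save('w2',snapshot('wrist')); plan(target(.600,.036,.037,np.radians(14.5)),6)
E
```

```text
[0.8, 0.1, 14.5, 0.0006, 0.0002, -0.0007]
[0.8, 0.1, 14.5, 0.0006, 0.0002, -0.0007]
[0.7, 0.1, 14.5, 0.0006, 0.0002, -0.0007]
[0.7, 0.1, 14.5, 0.0007, 0.0002, -0.0007]
[0.8, 0.2, 14.5, 0.0006, 0.0001, -0.0007]
[0.7, 0.1, 14.5, 0.0007, 0.0002, -0.0006]
[0.6   0.036 0.037]
```

View pics/w2.png

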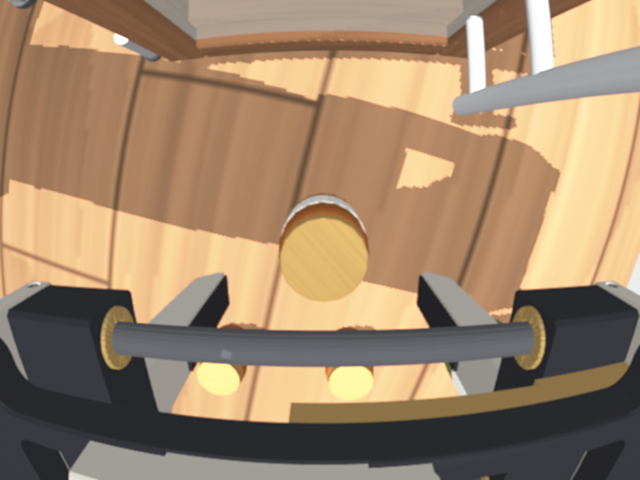

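```bash
python3 - <<'E'
from plan import *
p=camera_params('wrist'); print(atz(p,324,258,.088,True), get_state()['tcp_pos'])
E
```

```text
[0.59932738 0.03669861 0.088     ] [0.60021098 0.03143595 0.12404165]
```

>>> move_arm --rows '[{"dx":1,"dy":0,"dz":20,"ax":0.001,"ay":0,"az":0,"claw":0},{"dx":1,"dy":0,"dz":20,"ax":0.001,"ay":0,"az":0,"claw":0},{"dx":1,"dy":0,"dz":20,"ax":0.001,"ay":0,"az":0,"claw":0},{"dx":1,"dy":0,"dz":18,"ax":0.001,"ay":0,"az":0,"claw":0},{"dx":0,"dy":0,"dz":11,"ax":0.001,"ay":0,"az":0,"claw":0},{"dx":0,"dy":0,"dz":0,"ax":0,"ay":0,"az":0,"claw":0}]'

```text
time: 4.15
tcp_pos: [0.6008, 0.0329, 0.0375]
ee_rot: [[-0.242, 0.97, 0.005], [0.97, 0.242, -0.002], [-0.003, 0.004, -1.0]]
contact_force: [0.4, 0.1, -0.3]
opening: 0.0929
```

Jar centre is ~3 mm further along +y; I shift 3 mm and close.

>>> move_arm --grip_force 18 --rows '[{"dx":3,"dy":0,"dz":2,"ax":0,"ay":0,"az":0,"claw":0},{"dx":0,"dy":0,"dz":0,"ax":0,"ay":0,"az":0,"claw":0.3},{"dx":0,"dy":0,"dz":0,"ax":0,"ay":0,"az":0,"claw":0.5},{"dx":0,"dy":0,"dz":0,"ax":0,"ay":0,"az":0,"claw":0.6},{"dx":0,"dy":0,"dz":0,"ax":0,"ay":0,"az":0,"claw":0.7},{"dx":0,"dy":0,"dz":0,"ax":0,"ay":0,"az":0,"claw":0.7},{"dx":0,"dy":0,"dz":0,"ax":0,"ay":0,"az":0,"claw":0.7}]'

```text
time: 4.85
tcp_pos: [0.6016, 0.036, 0.0391]
ee_rot: [[-0.241, 0.97, 0.009], [0.97, 0.241, -0.002], [-0.004, 0.008, -1.0]]
contact_force: [-0.0, -0.1, -1.9]
opening: 0.0579
```

>>> move_arm --rows '[{"dx":0,"dy":0,"dz":-20,"ax":0,"ay":0,"az":0,"claw":0.7},{"dx":0,"dy":0,"dz":-30,"ax":0,"ay":0,"az":0,"claw":0.7},{"dx":0,"dy":0,"dz":-35,"ax":0,"ay":0,"az":0,"claw":0.7},{"dx":0,"dy":0,"dz":-30,"ax":0,"ay":0,"az":0,"claw":0.7}]'

```text
time: 5.25
tcp_pos: [0.5978, 0.0361, 0.1513]
ee_rot: [[-0.241, 0.97, -0.002], [0.97, 0.241, -0.002], [-0.001, -0.002, -1.0]]
contact_force: [0.6, -0.2, -2.5]
opening: 0.0576
```

```bash
python3 - <<'E'
from plan import *
s=get_state();print(s['tcp_pos'],s['contact_force'],s['opening'])
plan(target(.436,-.33,.155,np.radians(-25)),14)
E
```

```text
[0.59777363 0.03611373 0.1513282 ] [ 0.64048008 -0.20015866 -2.48244376] 0.05762962286035227
[-22.6, -17.5, -0.2, -0.0001, 0.0001, 0.0486]
[-23.4, -16.4, -0.2, -0.0001, 0.0002, 0.0486]
[-24.2, -15.3, -0.2, -0.0001, 0.0001, 0.0486]
[-24.9, -14.1, -0.2, -0.0001, 0.0002, 0.0486]
[-25.5, -12.8, -0.2, -0.0001, 0.0001, 0.0486]
[-26.1, -11.6, -0.2, -0.0001, 0.0002, 0.0486]
[-26.7, -10.3, -0.2, -0.0001, 0.0001, 0.0486]
[-27.1, -9.0, -0.2, -0.0001, 0.0002, 0.0486]
[-27.6, -7.6, -0.2, -0.0001, 0.0001, 0.0486]
[-27.9, -6.3, -0.3, -0.0001, 0.0002, 0.0485]
[-28.2, -4.9, -0.3, -0.0001, 0.0001, 0.0486]
[-28.4, -3.6, -0.3, -0.0001, 0.0002, 0.0485]
[-28.5, -2.2, -0.2, -0.0001, 0.0001, 0.0486]
[-28.5, -0.8, -0.3, -0.0002, 0.0002, 0.0485]
[ 0.436 -0.33   0.155]
```

>>> move_arm --rows '[{"dx":-15,"dy":-12,"dz":0,"ax":0,"ay":0,"az":0.03,"claw":0.7},{"dx":-23,"dy":-17,"dz":0,"ax":0,"ay":0,"az":0.049,"claw":0.7},{"dx":-24,"dy":-15,"dz":0,"ax":0,"ay":0,"az":0.049,"claw":0.7},{"dx":-25,"dy":-14,"dz":0,"ax":0,"ay":0,"az":0.049,"claw":0.7},{"dx":-26,"dy":-13,"dz":0,"ax":0,"ay":0,"az":0.049,"claw":0.7},{"dx":-26,"dy":-12,"dz":0,"ax":0,"ay":0,"az":0.049,"claw":0.7},{"dx":-27,"dy":-10,"dz":0,"ax":0,"ay":0,"az":0.049,"claw":0.7},{"dx":-27,"dy":-9,"dz":0,"ax":0,"ay":0,"az":0.049,"claw":0.7},{"dx":-28,"dy":-8,"dz":0,"ax":0,"ay":0,"az":0.049,"claw":0.7},{"dx":-28,"dy":-6,"dz":0,"ax":0,"ay":0,"az":0.049,"claw":0.7},{"dx":-28,"dy":-5,"dz":0,"ax":0,"ay":0,"az":0.049,"claw":0.7},{"dx":-28,"dy":-4,"dz":0,"ax":0,"ay":0,"az":0.049,"claw":0.7},{"dx":-28,"dy":-2,"dz":0,"ax":0,"ay":0,"az":0.049,"claw":0.7},{"dx":-28,"dy":-1,"dz":0,"ax":0,"ay":0,"az":0.049,"claw":0.7},{"dx":-12,"dy":0,"dz":0,"ax":0,"ay":0,"az":0,"claw":0.7}]'

```text
time: 6.75
tcp_pos: [0.4154, -0.3479, 0.1375]
ee_rot: [[0.447, 0.894, -0.013], [0.894, -0.447, 0.004], [-0.002, -0.013, -1.0]]
contact_force: [-0.8, -0.3, -2.2]
opening: 0.0577
```

```bash
python3 - <<'E'
from plan import *
s=get_state();print(s['tcp_pos'],s['contact_force'],s['opening'])
plan(target(.436,-.33,.052,np.radians(-25)),6)
save('s3',snapshot('scene'))
E
```

```text
[ 0.41544087 -0.34786386  0.13752179] [-0.77521783 -0.27987376 -2.20036632] 0.057684518531439626
[4.2, 1.9, 14.2, -0.0022, 0.0003, -0.0046]
[4.2, 1.9, 14.2, -0.0022, 0.0003, -0.0046]
[4.2, 1.9, 14.2, -0.0022, 0.0003, -0.0045]
[4.2, 1.9, 14.3, -0.0022, 0.0003, -0.0046]
[4.2, 1.9, 14.3, -0.0023, 0.0003, -0.0045]
[4.2, 1.9, 14.2, -0.0022, 0.0004, -0.0046]
[ 0.4361 -0.33    0.052 ]
```

View pics/s3.png

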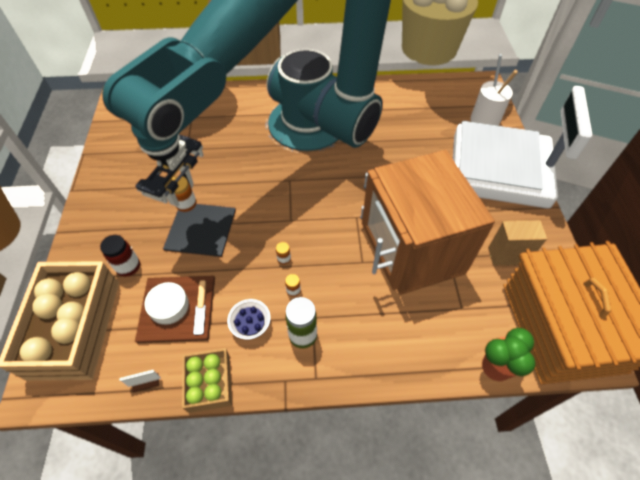

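>>> move_arm --rows '[{"dx":7,"dy":3,"dz":15,"ax":-0.004,"ay":0,"az":-0.007,"claw":0.7},{"dx":7,"dy":3,"dz":20,"ax":-0.004,"ay":0,"az":-0.007,"claw":0.7},{"dx":7,"dy":3,"dz":20,"ax":-0.004,"ay":0,"az":-0.007,"claw":0.7},{"dx":4,"dy":2,"dz":16,"ax":-0.002,"ay":0,"az":-0.006,"claw":0.7},{"dx":0,"dy":0,"dz":8,"ax":0,"ay":0,"az":0,"claw":0.7},{"dx":0,"dy":0,"dz":0,"ax":0,"ay":0,"az":0,"claw":0.7}]'

```text
time: 7.4
tcp_pos: [0.4337, -0.328, 0.0517]
ee_rot: [[0.419, 0.908, -0.003], [0.908, -0.419, 0.001], [-0.0, -0.003, -1.0]]
contact_force: [0.2, -0.0, -2.4]
opening: 0.0578
```

>>> move_arm --rows '[{"dx":0,"dy":0,"dz":1.5,"ax":0,"ay":0,"az":0,"claw":0.7},{"dx":0,"dy":0,"dz":1.5,"ax":0,"ay":0,"az":0,"claw":0.7},{"dx":0,"dy":0,"dz":1.5,"ax":0,"ay":0,"az":0,"claw":0.7}]'

```text
time: 7.7
tcp_pos: [0.4339, -0.3284, 0.0492]
ee_rot: [[0.418, 0.908, -0.002], [0.908, -0.418, 0.0], [-0.001, -0.002, -1.0]]
contact_force: [-7.8, 7.1, 15.4]
opening: 0.0577
```

>>> move_arm --rows '[{"dx":0,"dy":0,"dz":-0.5,"ax":0,"ay":0,"az":0,"claw":0.7},{"dx":0,"dy":0,"dz":0,"ax":0,"ay":0,"az":0,"claw":0.35},{"dx":0,"dy":0,"dz":0,"ax":0,"ay":0,"az":0,"claw":0.2},{"dx":0,"dy":0,"dz":0,"ax":0,"ay":0,"az":0,"claw":0},{"dx":0,"dy":0,"dz":0,"ax":0,"ay":0,"az":0,"claw":0}]'

```text
time: 8.2
tcp_pos: [0.4347, -0.3295, 0.052]
ee_rot: [[0.419, 0.908, 0.001], [0.908, -0.419, -0.003], [-0.002, 0.002, -1.0]]
contact_force: [0.3, -0.8, -0.8]
opening: 0.0803
```

```bash
python3 - <<'E'
from h import *
s=get_state();print(s['tcp_pos'],s['contact_force'],s['opening']);save('w4',snapshot('wrist'))
E
```

```text
[ 0.43465022 -0.32952159  0.05204277] [ 0.25051445 -0.77470799 -0.82364289] 0.08028979535754949
```

View pics/w4.png

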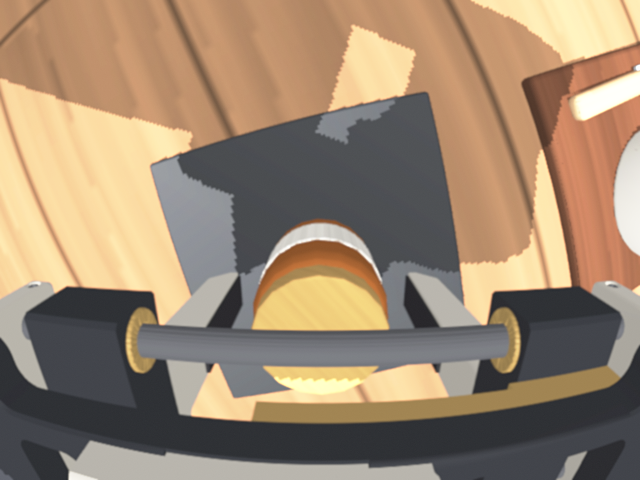

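>>> move_arm --rows '[{"dx":0,"dy":0,"dz":-15,"ax":0,"ay":0,"az":0,"claw":0},{"dx":0,"dy":0,"dz":-25,"ax":0,"ay":0,"az":0,"claw":0},{"dx":0,"dy":0,"dz":-40,"ax":0,"ay":0,"az":0,"claw":0},{"dx":0,"dy":0,"dz":-45,"ax":0,"ay":0,"az":0,"claw":0},{"dx":0,"dy":0,"dz":-45,"ax":0,"ay":0,"az":0,"claw":0}]'

```text
time: 8.75
tcp_pos: [0.4324, -0.3273, 0.2253]
ee_rot: [[0.419, 0.908, -0.006], [0.908, -0.419, 0.004], [0.001, -0.007, -1.0]]
contact_force: [0.3, -0.2, 0.6]
opening: 0.0927
```

```bash
python3 - <<'E'
from plan import *
s=get_state();print(s['tcp_pos'],s['contact_force'],s['opening'],s['qpos'])
plan(target(.645,.115,.30,np.radians(104.6)),20)
E
```

```text
[ 0.43235357 -0.32730445  0.22526652] [ 0.26043802 -0.17369861  0.60064935] 0.09271656440510952 [-3.97856646e+01 -9.85366891e+00  9.81481663e+01 -6.53135373e-02
  9.21017585e+01 -1.50289717e+01]
[24.5, 0.4, -3.7, -0.0001, -0.0004, -0.1129]
[24.3, 3.1, -3.7, -0.0001, -0.0004, -0.1129]
[23.8, 5.9, -3.7, -0.0001, -0.0004, -0.1129]
[23.0, 8.5, -3.8, -0.0001, -0.0004, -0.1129]
[21.9, 11.0, -3.8, -0.0001, -0.0004, -0.1129]
[20.5, 13.4, -3.8, -0.0002, -0.0004, -0.1129]
[18.9, 15.7, -3.8, -0.0001, -0.0004, -0.1129]
[17.0, 17.7, -3.8, -0.0001, -0.0004, -0.1129]
[14.9, 19.5, -3.8, -0.0001, -0.0004, -0.1129]
[12.6, 21.1, -3.8, -0.0001, -0.0004, -0.1129]
[10.2, 22.3, -3.8, -0.0002, -0.0005, -0.1129]
[7.6, 23.3, -3.8, -0.0001, -0.0004, -0.1129]
[4.9, 24.1, -3.8, -0.0002, -0.0005, -0.1129]
[2.1, 24.4, -3.8, -0.0001, -0.0004, -0.1129]
[-0.6, 24.5, -3.8, -0.0002, -0.0005, -0.1129]
[-3.4, 24.3, -3.7, -0.0001, -0.0004, -0.1128]
[-6.1, 23.8, -3.7, -0.0002, -0.0005, -0.1129]
[-8.8, 22.9, -3.7, -0.0001, -0.0004, -0.1128]
[-11.3, 21.8, -3.8, -0.0002, -0.0005, -0.1129]
[-13.6, 20.5, -3.7, -0.0001, -0.0004, -0.1128]
[0.645 0.115 0.3  ]
```

>>> move_arm --rows '[{"dx":24,"dy":0,"dz":-6,"ax":0,"ay":0,"az":-0.113,"claw":0.65},{"dx":24,"dy":3,"dz":-6,"ax":0,"ay":0,"az":-0.113,"claw":0.65},{"dx":24,"dy":6,"dz":-6,"ax":0,"ay":0,"az":-0.113,"claw":0.65},{"dx":23,"dy":9,"dz":-6,"ax":0,"ay":0,"az":-0.113,"claw":0.65},{"dx":22,"dy":11,"dz":-6,"ax":0,"ay":0,"az":-0.113,"claw":0.65},{"dx":20,"dy":13,"dz":-6,"ax":0,"ay":0,"az":-0.113,"claw":0.65},{"dx":19,"dy":16,"dz":-6,"ax":0,"ay":0,"az":-0.113,"claw":0.65},{"dx":17,"dy":18,"dz":-6,"ax":0,"ay":0,"az":-0.113,"claw":0.65},{"dx":15,"dy":20,"dz":-6,"ax":0,"ay":0,"az":-0.113,"claw":0.65},{"dx":13,"dy":21,"dz":-6,"ax":0,"ay":0,"az":-0.113,"claw":0.65},{"dx":10,"dy":22,"dz":-6,"ax":0,"ay":0,"az":-0.113,"claw":0.65},{"dx":8,"dy":23,"dz":-4,"ax":0,"ay":0,"az":-0.113,"claw":0.65},{"dx":5,"dy":24,"dz":-2,"ax":0,"ay":0,"az":-0.113,"claw":0.65},{"dx":2,"dy":24,"dz":0,"ax":0,"ay":0,"az":-0.113,"claw":0.65},{"dx":0,"dy":24,"dz":0,"ax":0,"ay":0,"az":-0.113,"claw":0.65},{"dx":-3,"dy":24,"dz":0,"ax":0,"ay":0,"az":-0.113,"claw":0.65},{"dx":-6,"dy":24,"dz":0,"ax":0,"ay":0,"az":-0.113,"claw":0.65},{"dx":-9,"dy":23,"dz":0,"ax":0,"ay":0,"az":-0.113,"claw":0.65},{"dx":-11,"dy":22,"dz":0,"ax":0,"ay":0,"az":-0.113,"claw":0.65},{"dx":-10,"dy":15,"dz":0,"ax":0,"ay":0,"az":-0.11,"claw":0.65}]'

```text
time: 10.75
tcp_pos: [0.6244, 0.1335, 0.3356]
ee_rot: [[-0.942, -0.336, 0.021], [-0.336, 0.942, -0.007], [-0.017, -0.013, -1.0]]
contact_force: [0.2, -0.3, -0.6]
opening: 0.0329
```

```bash
python3 - <<'E'
from plan import *
s=get_state();print(s['tcp_pos'],s['contact_force'],s['opening'],s['qpos'])
p=camera_params('wrist');save('w5',snapshot('wrist'));print(proj(p,[.654,.14,.235],True),proj(p,[.6562,.1405,.235],True),proj(p,[.6847,.203,.245],True))
a=s['ee_rot'][:,1];print(np.degrees(np.arctan2(a[1],a[0])))
plan(target(.6545,.1405,.265,np.radians(104.6)),4)
E
```

```text
[0.62444782 0.13352231 0.33563722] [ 0.16593768 -0.32418592 -0.62940295] 0.032936700178300755 [ 10.06053615   1.00353955  77.79107058  -0.59952403 100.10064047
 -99.68450549]
[319.41375816 275.6289544 ] [319.0708091  278.35839355] [381.11834282 338.62205639]
109.62758750212888
[-7.1, -1.1, 17.7, -0.003, 0.0045, 0.0241]
[-7.2, -1.0, 17.7, -0.003, 0.0045, 0.0241]
[-7.3, -0.9, 17.7, -0.003, 0.0045, 0.0241]
[-7.3, -0.7, 17.7, -0.003, 0.0045, 0.0241]
[0.6545 0.1405 0.265 ]
```

View pics/w5.png

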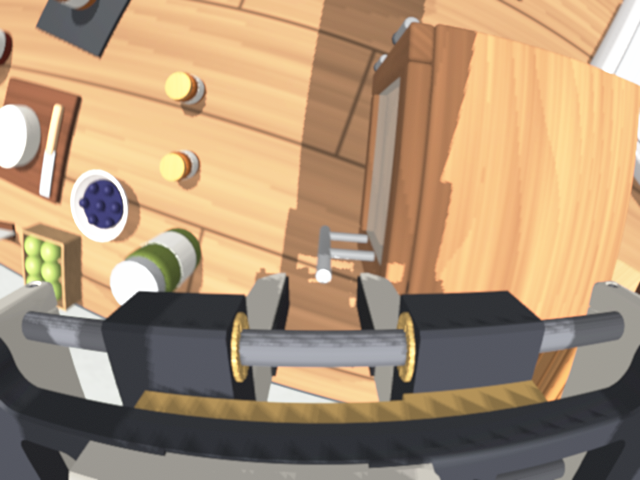

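```bash
python3 - <<'E'
from plan import *
import cv2
p=camera_params('wrist');b=atz(p,323,275,.235,True);print('bar',b)
h=np.array([.4587,.1455]); v=b[:2]-h; print(np.linalg.norm(v),np.arctan2(v[1],v[0]))
# cabinet top front edge & door
for u in((436,25),(410,24)): print(atz(p,*u,.25,True).round(4))
plan(target(b[0],b[1],.27,np.radians(104)),4)
a=cv2.imread('pics/w5.png')[0:310,300:480]; cv2.imwrite('pics/w5c.png',cv2.resize(a,None,fx=1.9,fy=1.9,interpolation=2))
E
```

```text
bar [0.65288786 0.14444682 0.235     ]
0.1941907196902584 -0.005423461445676108
[0.4524 0.1538 0.25  ]
[0.4599 0.1367 0.25  ]
[-7.1, -0.1, 16.5, -0.003, 0.0045, 0.0267]
[-7.1, 0.1, 16.4, -0.003, 0.0045, 0.0267]
[-7.2, 0.2, 16.4, -0.0029, 0.0045, 0.0267]
[-7.3, 0.4, 16.5, -0.003, 0.0045, 0.0267]
[0.6529 0.1444 0.27  ]
```

View pics/w5c.png

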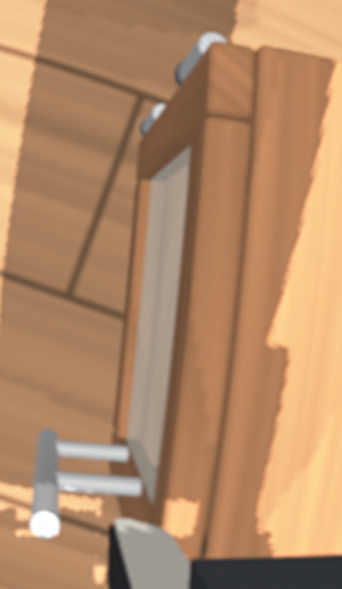

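>>> move_arm --rows '[{"dx":-7,"dy":-0.5,"dz":14,"ax":-0.003,"ay":0.0045,"az":0.026,"claw":0.65},{"dx":-7,"dy":-0.5,"dz":14,"ax":-0.003,"ay":0.0045,"az":0.026,"claw":0.65},{"dx":-8,"dy":0,"dz":14,"ax":-0.003,"ay":0.0045,"az":0.026,"claw":0.65},{"dx":-8,"dy":0,"dz":10,"ax":-0.003,"ay":0.0045,"az":0.02,"claw":0.65},{"dx":0,"dy":0,"dz":0,"ax":0,"ay":0,"az":0,"claw":0.65}]'

```text
time: 11.3
tcp_pos: [0.6561, 0.1422, 0.2802]
ee_rot: [[-0.972, -0.234, -0.002], [-0.234, 0.972, 0.0], [0.002, 0.001, -1.0]]
contact_force: [-0.1, -0.1, -1.1]
opening: 0.0327
```

```bash
python3 - <<'E'
from plan import *
s=get_state();print(s['tcp_pos'],s['contact_force'],s['opening'])
p=camera_params('wrist');save('w6',snapshot('wrist'));print(proj(p,[.6535,.143,.235],True))
a=s['ee_rot'][:,1];print(np.degrees(np.arctan2(a[1],a[0])))
E
```

```text
[0.65607392 0.14219004 0.28018299] [-0.11803425 -0.09388981 -1.09424703] 0.03270333533889345
[325.04678631 259.51985559]
103.51887180521601
```

View pics/w6.png

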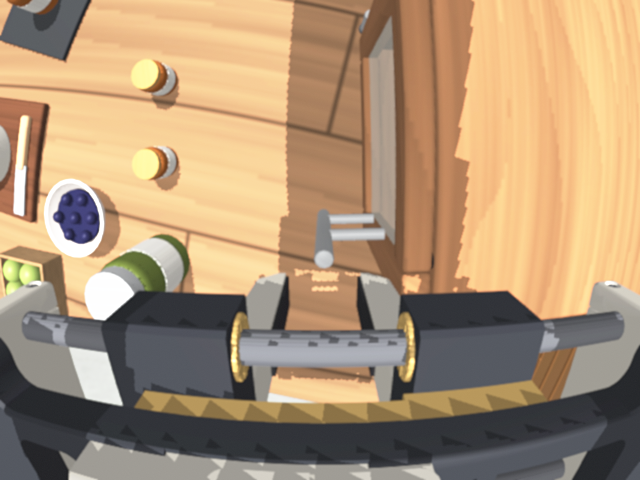

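>>> move_arm --rows '[{"dx":2,"dy":1,"dz":18,"ax":0,"ay":0,"az":0,"claw":0.65},{"dx":0,"dy":0,"dz":18,"ax":0,"ay":0,"az":0,"claw":0.65},{"dx":0,"dy":0,"dz":10,"ax":0,"ay":0,"az":0,"claw":0.65},{"dx":0,"dy":0,"dz":8,"ax":0,"ay":0,"az":0,"claw":0.65}]'

```text
time: 11.75
tcp_pos: [0.654, 0.1416, 0.2278]
ee_rot: [[-0.973, -0.233, 0.002], [-0.233, 0.973, 0.001], [-0.002, 0.0, -1.0]]
contact_force: [-0.2, -1.2, -0.4]
opening: 0.0327
```

```bash
python3 - <<'E'
from plan import *
s=get_state();print(s['tcp_pos'],s['contact_force'],s['opening'])
p=camera_params('wrist');save('w7',snapshot('wrist'))
E
```

```text
[0.65403841 0.14161613 0.22775083] [-0.20694412 -1.2151894  -0.37063532] 0.032716103882365365
```

View pics/w7.png

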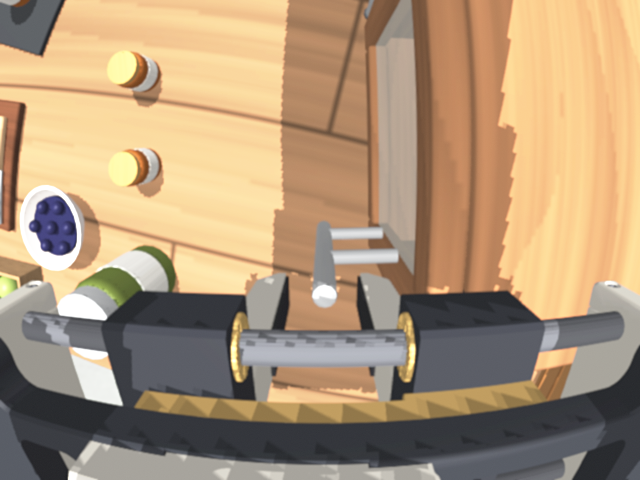

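>>> move_arm --grip_force 6 --rows '[{"dx":0,"dy":0,"dz":12,"ax":0,"ay":0,"az":0,"claw":0.65},{"dx":0,"dy":0,"dz":12,"ax":0,"ay":0,"az":0,"claw":0.65},{"dx":0,"dy":0,"dz":9,"ax":0,"ay":0,"az":0,"claw":0.65},{"dx":0,"dy":0,"dz":0,"ax":0,"ay":0,"az":0,"claw":0.65}]'

```text
time: 12.2
tcp_pos: [0.6538, 0.1416, 0.1908]
ee_rot: [[-0.973, -0.233, 0.001], [-0.233, 0.973, 0.001], [-0.001, 0.0, -1.0]]
contact_force: [-0.8, 0.3, 0.1]
opening: 0.0326
```

>>> move_arm --rows '[{"dx":0,"dy":0,"dz":0,"ax":0,"ay":0,"az":0,"claw":0.75},{"dx":0,"dy":0,"dz":0,"ax":0,"ay":0,"az":0,"claw":0.8},{"dx":0,"dy":0,"dz":0,"ax":0,"ay":0,"az":0,"claw":0.85},{"dx":0,"dy":0,"dz":0,"ax":0,"ay":0,"az":0,"claw":0.9},{"dx":0,"dy":0,"dz":0,"ax":0,"ay":0,"az":0,"claw":0.95}]'

```text
time: 12.7
tcp_pos: [0.6542, 0.1417, 0.1919]
ee_rot: [[-0.973, -0.233, 0.002], [-0.233, 0.973, 0.001], [-0.002, 0.0, -1.0]]
contact_force: [0.3, -0.0, -2.9]
opening: 0.0115
```

>>> move_arm --rows '[{"dx":0.5,"dy":-1.9,"dz":0,"ax":0,"ay":0,"az":0.01,"claw":0.95},{"dx":1.1,"dy":-3.8,"dz":0,"ax":0,"ay":0,"az":0.02,"claw":0.95},{"dx":1.7,"dy":-5.7,"dz":0,"ax":0,"ay":0,"az":0.03,"claw":0.95},{"dx":1.7,"dy":-5.7,"dz":0,"ax":0,"ay":0,"az":0.03,"claw":0.95},{"dx":1.7,"dy":-5.7,"dz":0,"ax":0,"ay":0,"az":0.03,"claw":0.95},{"dx":1.7,"dy":-5.7,"dz":0,"ax":0,"ay":0,"az":0.03,"claw":0.95},{"dx":1.7,"dy":-5.7,"dz":0,"ax":0,"ay":0,"az":0.03,"claw":0.95},{"dx":1.1,"dy":-3.8,"dz":0,"ax":0,"ay":0,"az":0.02,"claw":0.95}]'

```text
time: 13.5
tcp_pos: [0.6486, 0.0989, 0.1919]
ee_rot: [[-1.0, -0.017, 0.004], [-0.017, 1.0, 0.001], [-0.004, 0.001, -1.0]]
contact_force: [2.8, -0.0, -3.1]
opening: 0.0119
```

```bash
cat > st.py <<'E'
from h import *
s=get_state(); R=s['ee_rot']; t=s['tcp_pos']
h=np.array([.4587,.1455]); g=t[:2]; v=g-h
print('t',round(s['time'],2),'tcp',t.round(4),'r',np.linalg.norm(v).round(4),'theta',(-.019-np.arctan2(v[1],v[0])).round(4),'toolyaw',(1.825-np.arctan2(R[1,1],R[0,1])).round(4),'F tool',(R.T@s['contact_force']).round(2),'op',round(s['opening'],4),'down',R[:,2].round(3))
E
python3 st.py
```

```text
t 13.5 tcp [0.6486 0.0989 0.1919] r 0.1955 theta 0.2218 toolyaw 0.2374 F tool [-2.8  -0.06  3.09] op 0.0119 down [ 0.004  0.001 -1.   ]
```

>>> move_arm --rows '[{"dx":0.6,"dy":-3.8,"dz":0,"ax":0,"ay":0,"az":0.02,"claw":0.95},{"dx":0.8,"dy":-3.8,"dz":0,"ax":0,"ay":0,"az":0.02,"claw":0.95},{"dx":1.0,"dy":-3.8,"dz":0,"ax":0,"ay":0,"az":0.02,"claw":0.95},{"dx":1.1,"dy":-3.8,"dz":0,"ax":0,"ay":0,"az":0.02,"claw":0.95},{"dx":1.1,"dy":-3.8,"dz":0,"ax":0,"ay":0,"az":0.02,"claw":0.95},{"dx":1.1,"dy":-3.8,"dz":0,"ax":0,"ay":0,"az":0.02,"claw":0.95},{"dx":1.1,"dy":-3.8,"dz":0,"ax":0,"ay":0,"az":0.02,"claw":0.95},{"dx":0.8,"dy":-2.8,"dz":0,"ax":0,"ay":0,"az":0.015,"claw":0.95}]'

```text
time: 14.3
tcp_pos: [0.638, 0.0675, 0.1918]
ee_rot: [[-0.988, 0.152, 0.003], [0.152, 0.988, 0.001], [-0.003, 0.001, -1.0]]
contact_force: [2.1, 0.6, -1.4]
opening: 0.0118
```

```bash
python3 st.py
```

```text
t 14.3 tcp [0.638  0.0675 0.1918] r 0.1956 theta 0.3912 toolyaw 0.4065 F tool [-2.02  0.96  1.43] op 0.0118 down [ 0.003  0.001 -1.   ]
```

>>> move_arm --rows '[{"dx":0.4,"dy":-1.5,"dz":0,"ax":0,"ay":0,"az":0.008,"claw":0.95},{"dx":0.4,"dy":-1.5,"dz":0,"ax":0,"ay":0,"az":0.008,"claw":0.95},{"dx":0.4,"dy":-1.5,"dz":0,"ax":0,"ay":0,"az":0.008,"claw":0.95},{"dx":0.4,"dy":-1.5,"dz":0,"ax":0,"ay":0,"az":0.008,"claw":0.95},{"dx":0.4,"dy":-1.5,"dz":0,"ax":0,"ay":0,"az":0.008,"claw":0.95},{"dx":0.4,"dy":-1.5,"dz":0,"ax":0,"ay":0,"az":0.008,"claw":0.95},{"dx":0.4,"dy":-1.5,"dz":0,"ax":0,"ay":0,"az":0.008,"claw":0.95},{"dx":0.4,"dy":-1.5,"dz":0,"ax":0,"ay":0,"az":0.008,"claw":0.95},{"dx":0.4,"dy":-1.5,"dz":0,"ax":0,"ay":0,"az":0.008,"claw":0.95},{"dx":0.4,"dy":-1.5,"dz":0,"ax":0,"ay":0,"az":0.008,"claw":0.95},{"dx":0.4,"dy":-1.5,"dz":0,"ax":0,"ay":0,"az":0.008,"claw":0.95},{"dx":0.4,"dy":-1.5,"dz":0,"ax":0,"ay":0,"az":0.008,"claw":0.95}]'

```text
time: 15.5
tcp_pos: [0.629, 0.0494, 0.1919]
ee_rot: [[-0.967, 0.254, 0.003], [0.254, 0.967, 0.001], [-0.003, 0.001, -1.0]]
contact_force: [-0.0, 0.3, -1.0]
opening: 0.0118
```

```bash
python3 st.py
```

```text
t 15.5 tcp [0.629  0.0494 0.1919] r 0.1956 theta 0.4948 toolyaw 0.5111 F tool [0.1  0.25 0.98] op 0.0118 down [ 0.003  0.001 -1.   ]
```

Still free. Continue slowly.

>>> move_arm --rows '[{"dx":0.4,"dy":-1.5,"dz":0,"ax":0,"ay":0,"az":0.008,"claw":0.95},{"dx":0.4,"dy":-1.5,"dz":0,"ax":0,"ay":0,"az":0.008,"claw":0.95},{"dx":0.4,"dy":-1.5,"dz":0,"ax":0,"ay":0,"az":0.008,"claw":0.95},{"dx":0.4,"dy":-1.5,"dz":0,"ax":0,"ay":0,"az":0.008,"claw":0.95},{"dx":0.4,"dy":-1.5,"dz":0,"ax":0,"ay":0,"az":0.008,"claw":0.95},{"dx":0.4,"dy":-1.5,"dz":0,"ax":0,"ay":0,"az":0.008,"claw":0.95},{"dx":0.4,"dy":-1.5,"dz":0,"ax":0,"ay":0,"az":0.008,"claw":0.95},{"dx":0.4,"dy":-1.5,"dz":0,"ax":0,"ay":0,"az":0.008,"claw":0.95},{"dx":0.4,"dy":-1.5,"dz":0,"ax":0,"ay":0,"az":0.008,"claw":0.95},{"dx":0.4,"dy":-1.5,"dz":0,"ax":0,"ay":0,"az":0.008,"claw":0.95},{"dx":0.4,"dy":-1.5,"dz":0,"ax":0,"ay":0,"az":0.008,"claw":0.95},{"dx":0.4,"dy":-1.5,"dz":0,"ax":0,"ay":0,"az":0.008,"claw":0.95}]'

```text
time: 16.7
tcp_pos: [0.6182, 0.0321, 0.1919]
ee_rot: [[-0.935, 0.354, 0.003], [0.354, 0.935, 0.001], [-0.003, 0.002, -1.0]]
contact_force: [1.6, -0.7, -2.3]
opening: 0.0118
```

```bash
python3 st.py
```

```text
t 16.7 tcp [0.6182 0.0321 0.1919] r 0.1957 theta 0.5989 toolyaw 0.6159 F tool [-1.77 -0.05  2.26] op 0.0118 down [ 0.003  0.001 -1.   ]
```

>>> move_arm --rows '[{"dx":0.4,"dy":-1.5,"dz":0,"ax":0,"ay":0,"az":0.008,"claw":0.95},{"dx":0.4,"dy":-1.5,"dz":0,"ax":0,"ay":0,"az":0.008,"claw":0.95},{"dx":0.4,"dy":-1.5,"dz":0,"ax":0,"ay":0,"az":0.008,"claw":0.95},{"dx":0.4,"dy":-1.5,"dz":0,"ax":0,"ay":0,"az":0.008,"claw":0.95},{"dx":0.4,"dy":-1.5,"dz":0,"ax":0,"ay":0,"az":0.008,"claw":0.95},{"dx":0.4,"dy":-1.5,"dz":0,"ax":0,"ay":0,"az":0.008,"claw":0.95},{"dx":0.4,"dy":-1.5,"dz":0,"ax":0,"ay":0,"az":0.008,"claw":0.95},{"dx":0.4,"dy":-1.5,"dz":0,"ax":0,"ay":0,"az":0.008,"claw":0.95},{"dx":0.4,"dy":-1.5,"dz":0,"ax":0,"ay":0,"az":0.008,"claw":0.95},{"dx":0.4,"dy":-1.5,"dz":0,"ax":0,"ay":0,"az":0.008,"claw":0.95},{"dx":0.4,"dy":-1.5,"dz":0,"ax":0,"ay":0,"az":0.008,"claw":0.95},{"dx":0.4,"dy":-1.5,"dz":0,"ax":0,"ay":0,"az":0.008,"claw":0.95}]'

```text
time: 17.9
tcp_pos: [0.6077, 0.0186, 0.1919]
ee_rot: [[-0.894, 0.448, 0.009], [0.448, 0.894, 0.005], [-0.006, 0.008, -1.0]]
contact_force: [5.5, 3.7, -3.2]
opening: 0.012
```

```bash
python3 st.py
```

```text
t 17.9 tcp [0.6077 0.0186 0.1919] r 0.1957 theta 0.6863 toolyaw 0.7189 F tool [-3.28  5.73  3.24] op 0.012 down [ 0.009  0.005 -1.   ]
```

>>> move_arm --rows '[{"dx":0.3,"dy":-1.5,"dz":0,"ax":0.001,"ay":0.0005,"az":0.007,"claw":0.95},{"dx":0.3,"dy":-1.5,"dz":0,"ax":0.001,"ay":0.0005,"az":0.007,"claw":0.95},{"dx":0.4,"dy":-1.5,"dz":0,"ax":0.001,"ay":0.0005,"az":0.007,"claw":0.95},{"dx":0.4,"dy":-1.5,"dz":0,"ax":0.001,"ay":0.0005,"az":0.007,"claw":0.95},{"dx":0.4,"dy":-1.5,"dz":0,"ax":0.001,"ay":0.0005,"az":0.007,"claw":0.95},{"dx":0.4,"dy":-1.5,"dz":0,"ax":0.001,"ay":0.0005,"az":0.007,"claw":0.95},{"dx":0.4,"dy":-1.5,"dz":0,"ax":0.001,"ay":0.0005,"az":0.007,"claw":0.95},{"dx":0.4,"dy":-1.5,"dz":0,"ax":0.001,"ay":0.0005,"az":0.007,"claw":0.95}]'

```text
time: 18.7
tcp_pos: [0.6014, 0.0116, 0.1919]
ee_rot: [[-0.866, 0.5, 0.008], [0.5, 0.866, 0.004], [-0.005, 0.008, -1.0]]
contact_force: [5.4, 2.1, -2.6]
opening: 0.0117
```

```bash
python3 st.py
```

```text
t 18.7 tcp [0.6014 0.0116 0.1919] r 0.1957 theta 0.7347 toolyaw 0.7781 F tool [-3.62  4.5   2.62] op 0.0117 down [ 0.008  0.004 -1.   ]
```

>>> move_arm --rows '[{"dx":0.3,"dy":-1.9,"dz":0,"ax":0.001,"ay":0.0005,"az":0.006,"claw":0.95},{"dx":0.3,"dy":-1.9,"dz":0,"ax":0.001,"ay":0.0005,"az":0.006,"claw":0.95},{"dx":0.4,"dy":-1.9,"dz":0,"ax":0.001,"ay":0.0005,"az":0.006,"claw":0.95},{"dx":0.4,"dy":-1.9,"dz":0,"ax":0.001,"ay":0.0005,"az":0.007,"claw":0.95},{"dx":0.4,"dy":-1.9,"dz":0,"ax":0.001,"ay":0.0005,"az":0.007,"claw":0.95},{"dx":0.4,"dy":-1.9,"dz":0,"ax":0.001,"ay":0.0005,"az":0.007,"claw":0.95},{"dx":0.4,"dy":-1.9,"dz":0,"ax":0.001,"ay":0.0005,"az":0.007,"claw":0.95},{"dx":0.4,"dy":-1.9,"dz":0,"ax":0.001,"ay":0.0005,"az":0.007,"claw":0.95},{"dx":0.4,"dy":-1.9,"dz":0,"ax":0.001,"ay":0.0005,"az":0.007,"claw":0.95},{"dx":0.4,"dy":-1.9,"dz":0,"ax":0.001,"ay":0.0005,"az":0.007,"claw":0.95},{"dx":0.4,"dy":-1.9,"dz":0,"ax":0.001,"ay":0.0005,"az":0.007,"claw":0.95},{"dx":0.4,"dy":-1.9,"dz":0,"ax":0.001,"ay":0.0005,"az":0.007,"claw":0.95}]'

```text
time: 19.9
tcp_pos: [0.5885, -0.001, 0.1918]
ee_rot: [[-0.82, 0.572, 0.008], [0.572, 0.82, 0.007], [-0.003, 0.01, -1.0]]
contact_force: [5.9, 3.8, -3.7]
opening: 0.0119
```

```bash
python3 st.py
```

```text
t 19.9 tcp [ 0.5885 -0.001   0.1918] r 0.1957 theta 0.8266 toolyaw 0.863 F tool [-2.68  6.42  3.8 ] op 0.0119 down [ 0.008  0.007 -1.   ]
```

>>> move_arm --rows '[{"dx":0.3,"dy":-1.9,"dz":0,"ax":0.001,"ay":0.0005,"az":0.006,"claw":0.95},{"dx":0.3,"dy":-1.9,"dz":0,"ax":0.001,"ay":0.0005,"az":0.006,"claw":0.95},{"dx":0.4,"dy":-1.9,"dz":0,"ax":0.001,"ay":0.0005,"az":0.006,"claw":0.95},{"dx":0.4,"dy":-1.9,"dz":0,"ax":0.001,"ay":0.0005,"az":0.007,"claw":0.95},{"dx":0.4,"dy":-1.9,"dz":0,"ax":0.001,"ay":0.0005,"az":0.007,"claw":0.95},{"dx":0.4,"dy":-1.9,"dz":0,"ax":0.001,"ay":0.0005,"az":0.007,"claw":0.95},{"dx":0.4,"dy":-1.9,"dz":0,"ax":0.001,"ay":0.0005,"az":0.007,"claw":0.95},{"dx":0.4,"dy":-1.9,"dz":0,"ax":0.001,"ay":0.0005,"az":0.007,"claw":0.95},{"dx":0.4,"dy":-1.9,"dz":0,"ax":0.001,"ay":0.0005,"az":0.007,"claw":0.95},{"dx":0.4,"dy":-1.9,"dz":0,"ax":0.001,"ay":0.0005,"az":0.007,"claw":0.95},{"dx":0.4,"dy":-1.9,"dz":0,"ax":0.001,"ay":0.0005,"az":0.007,"claw":0.95},{"dx":0.4,"dy":-1.9,"dz":0,"ax":0.001,"ay":0.0005,"az":0.007,"claw":0.95},{"dx":0.4,"dy":-1.9,"dz":0,"ax":0.001,"ay":0.0005,"az":0.007,"claw":0.95},{"dx":0.4,"dy":-1.9,"dz":0,"ax":0.001,"ay":0.0005,"az":0.007,"claw":0.95},{"dx":0.4,"dy":-1.9,"dz":0,"ax":0.001,"ay":0.0005,"az":0.007,"claw":0.95},{"dx":0.4,"dy":-1.9,"dz":0,"ax":0.001,"ay":0.0005,"az":0.007,"claw":0.95}]'

```text
time: 21.5
tcp_pos: [0.5694, -0.0161, 0.1919]
ee_rot: [[-0.75, 0.662, 0.007], [0.662, 0.75, 0.01], [0.001, 0.013, -1.0]]
contact_force: [6.9, 4.1, -3.6]
opening: 0.0123
```

```bash
python3 st.py
```

```text
t 21.5 tcp [ 0.5694 -0.0161  0.1919] r 0.1958 theta 0.9513 toolyaw 0.9776 F tool [-2.48  7.64  3.71] op 0.0123 down [ 0.007  0.01  -1.   ]
```

>>> move_arm --rows '[{"dx":0.4,"dy":-1.8,"dz":0,"ax":0.001,"ay":0,"az":0.007,"claw":0.95},{"dx":0.4,"dy":-1.8,"dz":0,"ax":0.001,"ay":0,"az":0.007,"claw":0.95},{"dx":0.4,"dy":-1.8,"dz":0,"ax":0.001,"ay":0,"az":0.007,"claw":0.95},{"dx":0.4,"dy":-1.8,"dz":0,"ax":0.001,"ay":0,"az":0.007,"claw":0.95},{"dx":0.4,"dy":-1.8,"dz":0,"ax":0.001,"ay":0,"az":0.007,"claw":0.95},{"dx":0.4,"dy":-1.8,"dz":0,"ax":0.001,"ay":0,"az":0.007,"claw":0.95},{"dx":0.4,"dy":-1.8,"dz":0,"ax":0.001,"ay":0,"az":0.007,"claw":0.95},{"dx":0.4,"dy":-1.8,"dz":0,"ax":0.001,"ay":0,"az":0.007,"claw":0.95}]'

```text
time: 22.3
tcp_pos: [0.5595, -0.0226, 0.1919]
ee_rot: [[-0.709, 0.705, 0.01], [0.705, 0.709, 0.009], [-0.001, 0.013, -1.0]]
contact_force: [6.7, 2.3, -3.3]
opening: 0.0122
```

```bash
python3 st.py
```

```text
t 22.3 tcp [ 0.5595 -0.0226  0.1919] r 0.196 theta 1.0117 toolyaw 1.037 F tool [-3.1   6.35  3.4 ] op 0.0122 down [ 0.01   0.009 -1.   ]
```

Stop may come from about 1.05 on; short calls of small rows.

>>> move_arm --rows '[{"dx":0.3,"dy":-1.5,"dz":0,"ax":0.001,"ay":0.0005,"az":0.006,"claw":0.95},{"dx":0.3,"dy":-1.5,"dz":0,"ax":0.001,"ay":0.0005,"az":0.006,"claw":0.95},{"dx":0.3,"dy":-1.5,"dz":0,"ax":0.001,"ay":0.0005,"az":0.006,"claw":0.95},{"dx":0.3,"dy":-1.5,"dz":0,"ax":0.001,"ay":0.0005,"az":0.006,"claw":0.95},{"dx":0.3,"dy":-1.5,"dz":0,"ax":0.001,"ay":0.0005,"az":0.006,"claw":0.95},{"dx":0.3,"dy":-1.5,"dz":0,"ax":0.001,"ay":0.0005,"az":0.006,"claw":0.95}]'

```text
time: 22.9
tcp_pos: [0.553, -0.0263, 0.1918]
ee_rot: [[-0.681, 0.732, 0.009], [0.732, 0.681, 0.01], [0.001, 0.013, -1.0]]
contact_force: [6.2, 2.4, -3.9]
opening: 0.0122
```

```bash
python3 st.py
```

```text
t 22.9 tcp [ 0.553  -0.0263  0.1918] r 0.196 theta 1.0497 toolyaw 1.0754 F tool [-2.47  6.08  3.97] op 0.0122 down [ 0.009  0.01  -1.   ]
```

>>> move_arm --rows '[{"dx":0.3,"dy":-1.5,"dz":0,"ax":0.001,"ay":0.0005,"az":0.006,"claw":0.95},{"dx":0.3,"dy":-1.5,"dz":0,"ax":0.001,"ay":0.0005,"az":0.006,"claw":0.95},{"dx":0.3,"dy":-1.5,"dz":0,"ax":0.001,"ay":0.0005,"az":0.006,"claw":0.95},{"dx":0.3,"dy":-1.5,"dz":0,"ax":0.001,"ay":0.0005,"az":0.006,"claw":0.95},{"dx":0.3,"dy":-1.5,"dz":0,"ax":0.001,"ay":0.0005,"az":0.006,"claw":0.95},{"dx":0.3,"dy":-1.5,"dz":0,"ax":0.001,"ay":0.0005,"az":0.006,"claw":0.95}]'

```text
time: 23.5
tcp_pos: [0.5464, -0.0298, 0.1918]
ee_rot: [[-0.653, 0.757, 0.007], [0.758, 0.653, 0.011], [0.003, 0.012, -1.0]]
contact_force: [5.7, 2.1, -3.6]
opening: 0.012
```

```bash
python3 st.py
```

```text
t 23.5 tcp [ 0.5464 -0.0298  0.1918] r 0.196 theta 1.0879 toolyaw 1.1137 F tool [-2.19  5.64  3.66] op 0.012 down [ 0.007  0.011 -1.   ]
```

>>> move_arm --rows '[{"dx":0.2,"dy":-1.0,"dz":0,"ax":0.0005,"ay":0,"az":0.004,"claw":0.95},{"dx":0.2,"dy":-1.0,"dz":0,"ax":0.0005,"ay":0,"az":0.004,"claw":0.95},{"dx":0.2,"dy":-1.0,"dz":0,"ax":0.0005,"ay":0,"az":0.004,"claw":0.95},{"dx":0.2,"dy":-1.0,"dz":0,"ax":0.0005,"ay":0,"az":0.004,"claw":0.95},{"dx":0.2,"dy":-1.0,"dz":0,"ax":0.0005,"ay":0,"az":0.004,"claw":0.95},{"dx":0.2,"dy":-1.0,"dz":0,"ax":0.0005,"ay":0,"az":0.004,"claw":0.95},{"dx":0.2,"dy":-1.0,"dz":0,"ax":0.0005,"ay":0,"az":0.004,"claw":0.95},{"dx":0.2,"dy":-1.0,"dz":0,"ax":0.0005,"ay":0,"az":0.004,"claw":0.95}]'

```text
time: 24.3
tcp_pos: [0.54, -0.0329, 0.1919]
ee_rot: [[-0.626, 0.78, 0.008], [0.78, 0.626, 0.01], [0.002, 0.013, -1.0]]
contact_force: [5.6, 2.3, -4.0]
opening: 0.0123
```

```bash
python3 st.py
```

```text
t 24.3 tcp [ 0.54   -0.0329  0.1919] r 0.1961 theta 1.1243 toolyaw 1.1486 F tool [-1.76  5.77  4.03] op 0.0123 down [ 0.008  0.01  -1.   ]
```

>>> move_arm --rows '[{"dx":0.2,"dy":-1.0,"dz":0,"ax":0.0005,"ay":0,"az":0.004,"claw":0.95},{"dx":0.2,"dy":-1.0,"dz":0,"ax":0.0005,"ay":0,"az":0.004,"claw":0.95},{"dx":0.2,"dy":-1.0,"dz":0,"ax":0.0005,"ay":0,"az":0.004,"claw":0.95},{"dx":0.2,"dy":-1.0,"dz":0,"ax":0.0005,"ay":0,"az":0.004,"claw":0.95},{"dx":0.2,"dy":-1.0,"dz":0,"ax":0.0005,"ay":0,"az":0.004,"claw":0.95},{"dx":0.2,"dy":-1.0,"dz":0,"ax":0.0005,"ay":0,"az":0.004,"claw":0.95},{"dx":0.2,"dy":-1.0,"dz":0,"ax":0.0005,"ay":0,"az":0.004,"claw":0.95},{"dx":0.2,"dy":-1.0,"dz":0,"ax":0.0005,"ay":0,"az":0.004,"claw":0.95}]'

```text
time: 25.1
tcp_pos: [0.5333, -0.0359, 0.1918]
ee_rot: [[-0.598, 0.801, 0.009], [0.801, 0.598, 0.009], [0.002, 0.012, -1.0]]
contact_force: [5.5, 0.9, -3.4]
opening: 0.0124
```

```bash
python3 st.py
```

```text
t 25.1 tcp [ 0.5333 -0.0359  0.1918] r 0.1961 theta 1.1614 toolyaw 1.1836 F tool [-2.58  4.94  3.44] op 0.0124 down [ 0.009  0.009 -1.   ]
```

>>> move_arm --rows '[{"dx":0.2,"dy":-1.0,"dz":0,"ax":0.0005,"ay":0,"az":0.004,"claw":0.95},{"dx":0.2,"dy":-1.0,"dz":0,"ax":0.0005,"ay":0,"az":0.004,"claw":0.95},{"dx":0.2,"dy":-1.0,"dz":0,"ax":0.0005,"ay":0,"az":0.004,"claw":0.95},{"dx":0.2,"dy":-1.0,"dz":0,"ax":0.0005,"ay":0,"az":0.004,"claw":0.95},{"dx":0.2,"dy":-1.0,"dz":0,"ax":0.0005,"ay":0,"az":0.004,"claw":0.95},{"dx":0.2,"dy":-1.0,"dz":0,"ax":0.0005,"ay":0,"az":0.004,"claw":0.95}]'

```text
time: 25.7
tcp_pos: [0.5283, -0.038, 0.1919]
ee_rot: [[-0.577, 0.817, 0.009], [0.817, 0.577, 0.009], [0.002, 0.013, -1.0]]
contact_force: [4.3, 1.4, -2.7]
opening: 0.0122
```

```bash
python3 st.py
```

```text
t 25.7 tcp [ 0.5283 -0.038   0.1919] r 0.1962 theta 1.1893 toolyaw 1.2099 F tool [-1.32  4.31  2.72] op 0.0122 down [ 0.009  0.009 -1.   ]
```

>>> move_arm --rows '[{"dx":0.2,"dy":-1.0,"dz":0,"ax":0.0005,"ay":0,"az":0.004,"claw":0.95},{"dx":0.2,"dy":-1.0,"dz":0,"ax":0.0005,"ay":0,"az":0.004,"claw":0.95},{"dx":0.2,"dy":-1.0,"dz":0,"ax":0.0005,"ay":0,"az":0.004,"claw":0.95},{"dx":0.2,"dy":-1.0,"dz":0,"ax":0.0005,"ay":0,"az":0.004,"claw":0.95},{"dx":0.2,"dy":-1.0,"dz":0,"ax":0.0005,"ay":0,"az":0.004,"claw":0.95},{"dx":0.2,"dy":-1.0,"dz":0,"ax":0.0005,"ay":0,"az":0.004,"claw":0.95}]'

```text
time: 26.3
tcp_pos: [0.524, -0.0395, 0.1919]
ee_rot: [[-0.556, 0.831, 0.012], [0.831, 0.556, 0.009], [0.001, 0.015, -1.0]]
contact_force: [11.8, 3.8, -6.7]
opening: 0.0124
```

```bash
python3 st.py
```

```text
t 26.3 tcp [ 0.524  -0.0395  0.1919] r 0.1962 theta 1.2123 toolyaw 1.236 F tool [-3.42 11.85  6.84] op 0.0124 down [ 0.012  0.009 -1.   ]
```

>>> move_arm --rows '[{"dx":0.1,"dy":-0.8,"dz":0,"ax":0,"ay":0,"az":0,"claw":0.95},{"dx":0.1,"dy":-0.8,"dz":0,"ax":0,"ay":0,"az":0,"claw":0.95}]'

```text
time: 26.5
tcp_pos: [0.524, -0.0396, 0.1919]
ee_rot: [[-0.555, 0.831, 0.016], [0.832, 0.555, 0.011], [-0.0, 0.019, -1.0]]
contact_force: [12.2, 3.6, -5.8]
opening: 0.0129
```

```bash
python3 st.py
```

```text
t 26.5 tcp [ 0.524  -0.0396  0.1919] r 0.1962 theta 1.2127 toolyaw 1.2362 F tool [-3.8  12.06  6.03] op 0.0129 down [ 0.016  0.011 -1.   ]
```

Stop felt: angle stays at 1.213 while the push holds at 12 N. Now I swing it back.

>>> move_arm --rows '[{"dx":-0.3,"dy":1.0,"dz":0,"ax":0.002,"ay":0,"az":-0.006,"claw":0.95},{"dx":-0.5,"dy":1.9,"dz":0,"ax":0.002,"ay":0,"az":-0.01,"claw":0.95},{"dx":-0.5,"dy":1.9,"dz":0,"ax":0.002,"ay":0,"az":-0.01,"claw":0.95},{"dx":-1.0,"dy":3.8,"dz":0,"ax":0.001,"ay":0,"az":-0.021,"claw":0.95},{"dx":-1.0,"dy":3.8,"dz":0,"ax":0.001,"ay":0,"az":-0.02,"claw":0.95},{"dx":-1.0,"dy":3.8,"dz":0,"ax":0,"ay":0,"az":-0.02,"claw":0.95},{"dx":-1.0,"dy":3.8,"dz":0,"ax":0,"ay":0,"az":-0.02,"claw":0.95}]'

```text
time: 27.2
tcp_pos: [0.5436, -0.0313, 0.1918]
ee_rot: [[-0.646, 0.763, 0.007], [0.763, 0.646, 0.006], [0.0, 0.01, -1.0]]
contact_force: [-0.4, 0.9, -2.4]
opening: 0.012
```

```bash
python3 st.py
```

```text
t 27.2 tcp [ 0.5436 -0.0313  0.1918] r 0.1961 theta 1.104 toolyaw 1.1221 F tool [0.97 0.26 2.4 ] op 0.012 down [ 0.007  0.006 -1.   ]
```

Free. Continue closing.

>>> move_arm --rows '[{"dx":-1.5,"dy":5.7,"dz":0,"ax":0.001,"ay":0,"az":-0.03,"claw":0.95},{"dx":-1.5,"dy":5.7,"dz":0,"ax":0.001,"ay":0,"az":-0.03,"claw":0.95},{"dx":-1.5,"dy":5.7,"dz":0,"ax":0.001,"ay":0,"az":-0.03,"claw":0.95},{"dx":-1.5,"dy":5.7,"dz":0,"ax":0.001,"ay":0,"az":-0.03,"claw":0.95},{"dx":-1.5,"dy":5.7,"dz":0,"ax":0.001,"ay":0,"az":-0.03,"claw":0.95},{"dx":-1.5,"dy":5.7,"dz":0,"ax":0.001,"ay":0,"az":-0.03,"claw":0.95},{"dx":-1.5,"dy":5.7,"dz":0,"ax":0,"ay":0,"az":-0.03,"claw":0.95},{"dx":-1.5,"dy":5.7,"dz":0,"ax":0,"ay":0,"az":-0.03,"claw":0.95},{"dx":-1.5,"dy":5.7,"dz":0,"ax":0,"ay":0,"az":-0.03,"claw":0.95},{"dx":-1.5,"dy":5.7,"dz":0,"ax":0,"ay":0,"az":-0.03,"claw":0.95}]'

```text
time: 28.2
tcp_pos: [0.596, 0.0059, 0.1918]
ee_rot: [[-0.858, 0.514, -0.0], [0.514, 0.858, 0.004], [0.002, 0.003, -1.0]]
contact_force: [-4.8, 4.1, -0.1]
opening: 0.0118
```

```bash
python3 st.py
```

```text
t 28.2 tcp [0.596  0.0059 0.1918] r 0.1958 theta 0.7744 toolyaw 0.7936 F tool [6.24 1.04 0.1 ] op 0.0118 down [-0.     0.004 -1.   ]
```

>>> move_arm --rows '[{"dx":-0.9,"dy":5.7,"dz":0,"ax":0,"ay":0,"az":-0.03,"claw":0.95},{"dx":-1.2,"dy":5.7,"dz":0,"ax":0,"ay":0,"az":-0.03,"claw":0.95},{"dx":-1.4,"dy":5.7,"dz":0,"ax":0,"ay":0,"az":-0.03,"claw":0.95},{"dx":-1.4,"dy":5.7,"dz":0,"ax":0,"ay":0,"az":-0.03,"claw":0.95},{"dx":-1.4,"dy":5.7,"dz":0,"ax":0,"ay":0,"az":-0.03,"claw":0.95},{"dx":-1.4,"dy":5.7,"dz":0,"ax":0,"ay":0,"az":-0.03,"claw":0.95},{"dx":-1.4,"dy":5.7,"dz":0,"ax":0,"ay":0,"az":-0.03,"claw":0.95},{"dx":-1.4,"dy":5.7,"dz":0,"ax":0,"ay":0,"az":-0.03,"claw":0.95},{"dx":-1.4,"dy":5.7,"dz":0,"ax":0,"ay":0,"az":-0.03,"claw":0.95},{"dx":-1.4,"dy":5.7,"dz":0,"ax":0,"ay":0,"az":-0.03,"claw":0.95},{"dx":-1.4,"dy":5.7,"dz":0,"ax":0,"ay":0,"az":-0.03,"claw":0.95},{"dx":-1.4,"dy":5.7,"dz":0,"ax":0,"ay":0,"az":-0.03,"claw":0.95}]'

```text
time: 29.4
tcp_pos: [0.6386, 0.0689, 0.1918]
ee_rot: [[-0.989, 0.146, -0.0], [0.146, 0.989, 0.003], [0.001, 0.003, -1.0]]
contact_force: [-4.4, 0.7, -0.8]
opening: 0.0121
```

```bash
python3 st.py
```

```text
t 29.4 tcp [0.6386 0.0689 0.1918] r 0.1955 theta 0.3834 toolyaw 0.4009 F tool [4.44 0.01 0.78] op 0.0121 down [-0.     0.003 -1.   ]
```

>>> move_arm --rows '[{"dx":-1.1,"dy":5.0,"dz":0,"ax":0,"ay":0,"az":-0.027,"claw":0.95},{"dx":-1.1,"dy":5.0,"dz":0,"ax":0,"ay":0,"az":-0.027,"claw":0.95},{"dx":-1.1,"dy":5.0,"dz":0,"ax":0,"ay":0,"az":-0.027,"claw":0.95},{"dx":-1.1,"dy":5.0,"dz":0,"ax":0,"ay":0,"az":-0.027,"claw":0.95},{"dx":-1.1,"dy":5.0,"dz":0,"ax":0,"ay":0,"az":-0.027,"claw":0.95},{"dx":-1.1,"dy":5.0,"dz":0,"ax":0,"ay":0,"az":-0.027,"claw":0.95},{"dx":-1.1,"dy":5.0,"dz":0,"ax":0,"ay":0,"az":-0.027,"claw":0.95},{"dx":-0.9,"dy":3.8,"dz":0,"ax":0,"ay":0,"az":-0.02,"claw":0.95},{"dx":-0.9,"dy":3.8,"dz":0,"ax":0,"ay":0,"az":-0.02,"claw":0.95},{"dx":-0.5,"dy":1.9,"dz":0,"ax":0,"ay":0,"az":-0.01,"claw":0.95},{"dx":-0.3,"dy":1.0,"dz":0,"ax":0,"ay":0,"az":-0.005,"claw":0.95}]'

```text
time: 30.5
tcp_pos: [0.6522, 0.1181, 0.1918]
ee_rot: [[-0.993, -0.12, 0.002], [-0.12, 0.993, 0.002], [-0.002, 0.002, -1.0]]
contact_force: [0.4, -0.2, -2.1]
opening: 0.0117
```

```bash
python3 st.py
```

```text
t 30.5 tcp [0.6522 0.1181 0.1918] r 0.1954 theta 0.1217 toolyaw 0.1337 F tool [-0.35 -0.3   2.08] op 0.0117 down [ 0.002  0.002 -1.   ]
```

>>> move_arm --rows '[{"dx":-0.5,"dy":1.9,"dz":0,"ax":0,"ay":0,"az":-0.01,"claw":0.95},{"dx":-0.5,"dy":1.9,"dz":0,"ax":0,"ay":0,"az":-0.01,"claw":0.95},{"dx":-0.5,"dy":1.9,"dz":0,"ax":0,"ay":0,"az":-0.01,"claw":0.95},{"dx":-0.5,"dy":1.9,"dz":0,"ax":0,"ay":0,"az":-0.01,"claw":0.95},{"dx":-0.5,"dy":1.9,"dz":0,"ax":0,"ay":0,"az":-0.01,"claw":0.95},{"dx":-0.5,"dy":1.9,"dz":0,"ax":0,"ay":0,"az":-0.01,"claw":0.95},{"dx":-0.5,"dy":1.9,"dz":0,"ax":0,"ay":0,"az":-0.01,"claw":0.95},{"dx":-0.3,"dy":1.0,"dz":0,"ax":0,"ay":0,"az":-0.005,"claw":0.95},{"dx":-0.3,"dy":1.0,"dz":0,"ax":0,"ay":0,"az":-0.005,"claw":0.95}]'

```text
time: 31.4
tcp_pos: [0.6538, 0.1349, 0.1918]
ee_rot: [[-0.979, -0.206, 0.002], [-0.206, 0.979, 0.002], [-0.002, 0.002, -1.0]]
contact_force: [-0.4, -0.7, -2.1]
opening: 0.0119
```

```bash
python3 st.py
```

```text
t 31.4 tcp [0.6538 0.1349 0.1918] r 0.1954 theta 0.0351 toolyaw 0.0472 F tool [ 0.55 -0.63  2.08] op 0.0119 down [ 0.002  0.002 -1.   ]
```

>>> move_arm --rows '[{"dx":-0.3,"dy":1.0,"dz":0,"ax":0,"ay":0,"az":-0.005,"claw":0.95},{"dx":-0.3,"dy":1.0,"dz":0,"ax":0,"ay":0,"az":-0.005,"claw":0.95},{"dx":-0.3,"dy":1.0,"dz":0,"ax":0,"ay":0,"az":-0.005,"claw":0.95},{"dx":-0.3,"dy":1.0,"dz":0,"ax":0,"ay":0,"az":-0.005,"claw":0.95}]'

```text
time: 31.8
tcp_pos: [0.654, 0.1394, 0.1918]
ee_rot: [[-0.974, -0.227, 0.001], [-0.227, 0.974, 0.002], [-0.002, 0.002, -1.0]]
contact_force: [-0.1, -0.7, -2.0]
opening: 0.0121
```

```bash
python3 st.py
```

```text
t 31.8 tcp [0.654  0.1394 0.1918] r 0.1954 theta 0.0121 toolyaw 0.0256 F tool [ 0.28 -0.63  1.96] op 0.0121 down [ 0.001  0.002 -1.   ]
```

>>> move_arm --rows '[{"dx":-0.3,"dy":0.9,"dz":0,"ax":0,"ay":0,"az":-0.005,"claw":0.95},{"dx":-0.3,"dy":0.9,"dz":0,"ax":0,"ay":0,"az":-0.005,"claw":0.95},{"dx":-0.3,"dy":0.9,"dz":0,"ax":0,"ay":0,"az":-0.005,"claw":0.95}]'

```text
time: 32.1
tcp_pos: [0.6541, 0.1425, 0.1918]
ee_rot: [[-0.97, -0.243, 0.001], [-0.243, 0.97, 0.002], [-0.001, 0.002, -1.0]]
contact_force: [-1.5, -0.8, -2.6]
opening: 0.0118
```

```bash
python3 st.py
```

```text
t 32.1 tcp [0.6541 0.1425 0.1918] r 0.1954 theta -0.0037 toolyaw 0.0092 F tool [ 1.63 -0.46  2.55] op 0.0118 down [ 0.001  0.002 -1.   ]
```

>>> move_arm --rows '[{"dx":-0.3,"dy":0.9,"dz":0,"ax":0,"ay":0,"az":-0.005,"claw":0.95},{"dx":-0.3,"dy":0.9,"dz":0,"ax":0,"ay":0,"az":-0.005,"claw":0.95},{"dx":-0.3,"dy":0.9,"dz":0,"ax":0,"ay":0,"az":-0.005,"claw":0.95}]'

```text
time: 32.4
tcp_pos: [0.6541, 0.1439, 0.1918]
ee_rot: [[-0.966, -0.257, 0.0], [-0.257, 0.966, -0.001], [0.0, -0.001, -1.0]]
contact_force: [-3.8, -10.5, -0.7]
opening: 0.0115
```

```bash
python3 st.py
```

```text
t 32.4 tcp [0.6541 0.1439 0.1918] r 0.1955 theta -0.0109 toolyaw -0.0062 F tool [ 6.33 -9.16  0.69] op 0.0115 down [ 0.    -0.001 -1.   ]
```

>>> move_arm --rows '[{"dx":0.3,"dy":0.7,"dz":0,"ax":0,"ay":0,"az":0,"claw":0.95},{"dx":0.3,"dy":0.7,"dz":0,"ax":0,"ay":0,"az":0,"claw":0.95}]'

```text
time: 32.6
tcp_pos: [0.654, 0.1436, 0.1918]
ee_rot: [[-0.966, -0.257, 0.002], [-0.257, 0.966, -0.004], [-0.001, -0.004, -1.0]]
contact_force: [4.6, -4.3, -3.7]
opening: 0.0119
```

```bash
python3 st.py
```

```text
t 32.6 tcp [0.654  0.1436 0.1918] r 0.1953 theta -0.0095 toolyaw -0.0056 F tool [-3.31 -5.29  3.71] op 0.0119 down [ 0.002 -0.004 -1.   ]
```

>>> move_arm --rows '[{"dx":0,"dy":0,"dz":0,"ax":0,"ay":0,"az":0,"claw":0.8},{"dx":0,"dy":0,"dz":0,"ax":0,"ay":0,"az":0,"claw":0.7},{"dx":0,"dy":0,"dz":0,"ax":0,"ay":0,"az":0,"claw":0.65},{"dx":0,"dy":0,"dz":0,"ax":0,"ay":0,"az":0,"claw":0.65}]'

```text
time: 33.0
tcp_pos: [0.6546, 0.1439, 0.1928]
ee_rot: [[-0.966, -0.257, 0.004], [-0.257, 0.966, -0.003], [-0.003, -0.004, -1.0]]
contact_force: [0.5, -0.1, 0.5]
opening: 0.0322
```

```bash
python3 st.py; python3 -c "
from h import *
save('w8',snapshot('wrist'))"
```

```text
t 33.0 tcp [0.6546 0.1439 0.1928] r 0.1959 theta -0.0111 toolyaw -0.0061 F tool [-0.47 -0.21 -0.48] op 0.0322 down [ 0.004 -0.003 -1.   ]
```

View pics/w8.png

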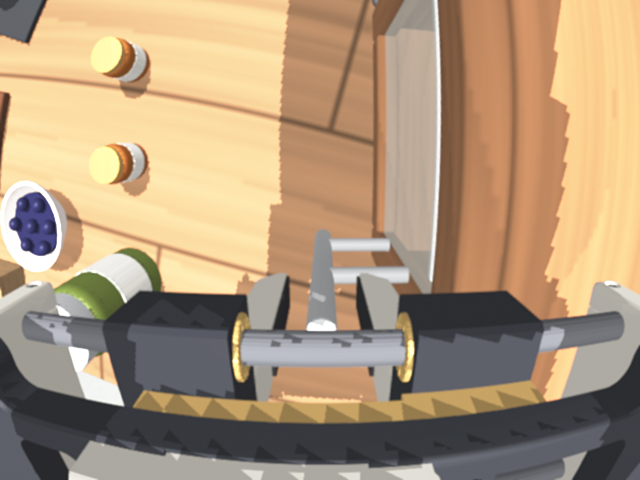

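>>> move_arm --rows '[{"dx":0,"dy":-1,"dz":-10,"ax":0,"ay":0,"az":0,"claw":0.65},{"dx":0,"dy":0,"dz":-20,"ax":0,"ay":0,"az":0,"claw":0.65},{"dx":0,"dy":0,"dz":-30,"ax":0,"ay":0,"az":0,"claw":0.65},{"dx":0,"dy":0,"dz":-35,"ax":0,"ay":0,"az":0,"claw":0.65},{"dx":0,"dy":0,"dz":-35,"ax":0,"ay":0,"az":0,"claw":0.65},{"dx":0,"dy":-20,"dz":-10,"ax":0,"ay":0,"az":0,"claw":0.65},{"dx":0,"dy":-45,"dz":0,"ax":0,"ay":0,"az":0,"claw":0.65},{"dx":0,"dy":-45,"dz":0,"ax":0,"ay":0,"az":0,"claw":0.65},{"dx":0,"dy":-40,"dz":0,"ax":0,"ay":0,"az":0,"claw":0.65},{"dx":0,"dy":-20,"dz":0,"ax":0,"ay":0,"az":0,"claw":0.65},{"dx":0,"dy":0,"dz":0,"ax":0,"ay":0,"az":0,"claw":0.65}]'

```text
time: 34.15
tcp_pos: [0.6988, -0.0296, 0.344]
ee_rot: [[-0.966, -0.26, 0.006], [-0.26, 0.966, -0.003], [-0.005, -0.005, -1.0]]
contact_force: [-0.2, 0.6, -0.2]
opening: 0.0327
```

```bash
python3 st.py; python3 - <<'E'
from h import *
p=camera_params('wrist')
w=snapshot('wrist');s=snapshot('scene');d=snapshot('side')
save('w9',w);save('s9',s);save('d9',d)
c=cv2.resize(d[155:285,195:325],None,fx=4.5,fy=4.5,interpolation=2);save('d9c',c)
for c in('wrist','side'):
  for t in('door_edge','frame_edge','handle','jar_center'):
    print(c,t,[(round(r['score'],2),np.round(np.array(r['centre'])*[640,480],1)) for r in pinpoint(t,c)])
E
```

```text
t 34.15 tcp [ 0.6988 -0.0296  0.344 ] r 0.2972 theta 0.6109 toolyaw -0.0087 F tool [0.   0.61 0.21] op 0.0327 down [ 0.006 -0.003 -1.   ]
wrist door_edge [(0.89, array([579.5, 279.5]))]
wrist frame_edge [(0.69, array([576.8, 279.8]))]
wrist handle [(0.76, array([519.4, 233.1]))]
wrist jar_center [(0.87, array([305.1, 154.8])), (0.78, array([307.8,  77. ]))]
side door_edge [(0.96, array([296.4, 187. ]))]
side frame_edge [(0.65, array([295.5, 188.9]))]
side handle [(0.7, array([305.7, 205.5])), (0.45, array([437.2, 342.7]))]
side jar_center [(0.95, array([363.6, 385.7])), (0.7, array([352. , 280.8])), (0.52, array([332.4, 308.2]))]
```

View pics/w9.png

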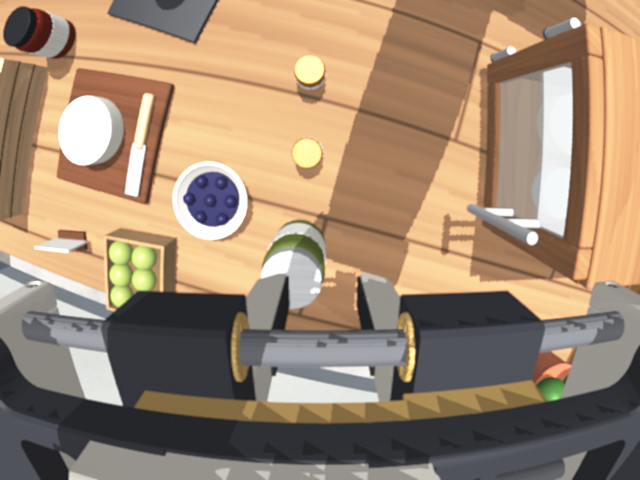

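View pics/d9.png

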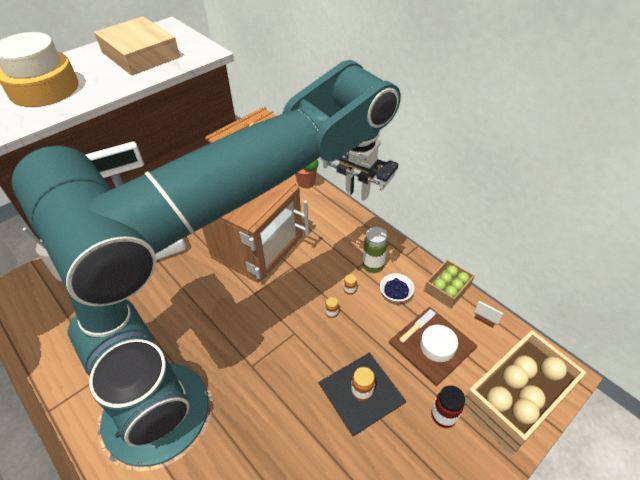

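View pics/s9.png

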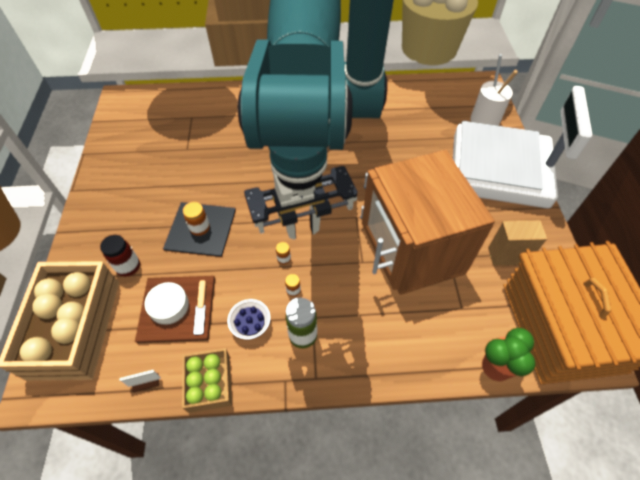

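```bash
python3 - <<'E'
from h import *
p=camera_params('wrist')
print(proj(p,[.654,.1437,.235],True), atz(p,533,239,.235,True))
w=cv2.imread('pics/w9.png')[10:300,470:640];save('w9c',cv2.cvtColor(cv2.resize(w,None,fx=2,fy=2,interpolation=2),cv2.COLOR_BGR2RGB))
S=cv2.imread('pics/s9.png')[145:305,350:510];S0=cv2.imread('pics/scene0.png')[145:305,350:510]
cv2.imwrite('pics/cmp.png',cv2.resize(np.hstack([S0,S]),None,fx=2.5,fy=2.5,interpolation=2))
E
```

```text
[529.14815668 238.72078249] [0.65314705 0.14773609 0.235     ]
```

View pics/w9c.png

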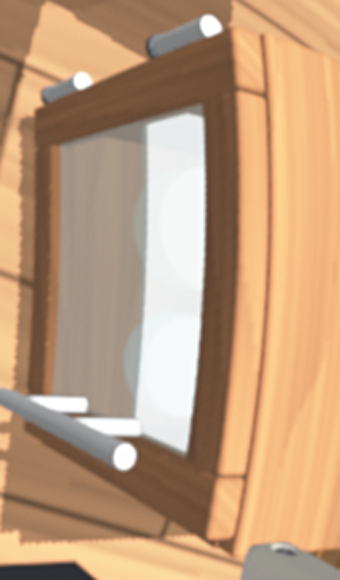

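View pics/cmp.png

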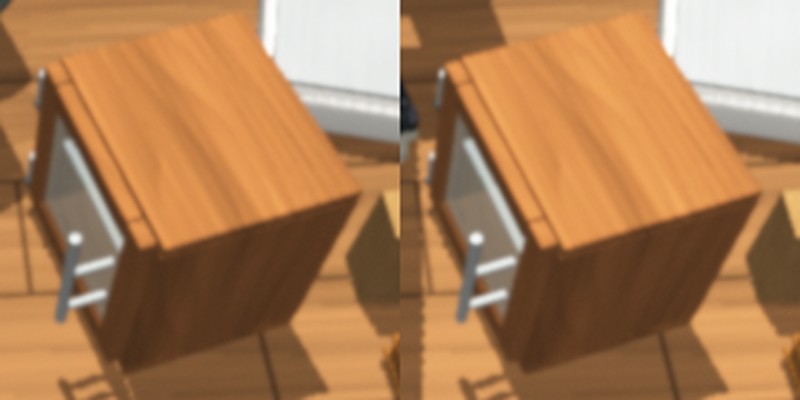

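The gap between door and cabinet is thin and even in the wrist crop, and the jar stands on the slate. I'm handing in.

```bash
python3 -c "
from station import *
print(finish_job())"
```

```text
the job is handed in; nothing more can be done
None
```

The job is done and handed in at about 35 s. `finish_job` gives no verdict, so the results below are my own checks.

- **Jar:** I moved the largest of the three honey jars; the grip closed at 58 mm, matching its size. It stands upright near the centre of the slate in the last scene and side pictures. The table pressed back with about 15 N as I set it down.
- **Opening:** I swung the door by the top of its handle. It turned stiff from about 0.6–0.7 rad, and I eased it through at 9–16 mm/s with 4–8 N. It rested on its stop at 1.21 rad, where the angle stayed put under a steady 12 N, well below 25 N. Those angles are counted from where the door first stood.
- **Closing:** The door ran free on the way back. It met the buffer at up to about 9 N and would go no further. After I let go, the wrist picture shows a thin, even gap along the frame.
- **Other goods:** By eye in the last pictures, they stand where they were, and the gripper touches nothing.

Two checks disagreed slightly. The side and scene cameras differed by about 5 mm sideways on the jar and handle, so I used the wrist camera close up. The last wrist reading of the handle was also about 4 mm from where the gripper released it, about what one pixel reading there can be off by. I took the door as shut from the contact force and the even gap.

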